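Lock the belt-grinder roller with its index pin

ROBOT

A 6-joint arm with a two-finger parallel gripper is mounted at the origin on a cart in front of the work surface, level with it; the furniture and walls round the work are solid. World frame = base frame: x ahead of the robot, y to its left, z up, the work surface at z = 0. Lengths are in m, angles in rad, forces in N, time in s.
With the tool pointing down it reaches from about 0.35 to 0.85 m from the base axis. Payload 8.1 kg.
Tool frame: the origin (TCP) lies between the finger pads; the fingertips stand 25 mm ahead of it and the grasp point (between the pads) lies 6 mm ahead of it (robot.tip_extent is the distance from the TCP to the fingertips, in m); z points along the fingers, y is the direction in which the jaws open and shut (so a half turn about z gives the same grasp; the last joint's range is limited). The gripper opens to 93 mm and grips with 3 to 60 N. Pads are 15 mm wide; open, the fingers measure 128 mm over their backs; the gripper's body (75 mm by 188 mm) begins 65 mm behind the grasp point.
Start: joints at [1.08, 0.13, 1.488, -0, 1.523, -0.085], TCP at [0.237, 0.551, 0.244] pointing down, gripper open.
Joint ranges: [-2.96, 2.96], [-0.89, 2.26], [0.02, 2.5], [-1.34, 4.48], [0, 2.73], [-2.66, 2.66]. Speed limits (rad/s): [2.39, 2.39, 2.79, 3.14, 3.14, 3.14].

INTERFACE

Orientations are given as a rotation vector (axis times angle).
In Python, from plant import robot gives the robot as it stands.
- The arm moves only by the tool drive_tool, never from a script. Its argument "increments" is a list of rows, each a list of 7 numbers: the closure, from 0 (fully open) to 1 (shut), then the shift along the world's x, y, z in units of 25 mm (1.0 is 25 mm), then the turn, a rotation vector about the world's x, y, z in rad. In form: [[gripper, dx, dy, dz, rx, ry, rz], ...]. A call has 1 to 20 rows; each row is the pose to reach, as a shift and turn from the pose commanded when the call began; what a row does not reach only later rows make up. A row lasts 1/12 s, in which the tool goes at most 41.7 mm and 7.16 degrees, less where a joint would pass 70% of its speed; a pose out of reach is approached as far as the arm can. A call with a gripper value outside its range is refused whole. The fingers move at their own pace and stop on an object; "squeeze" is the grip in N (left out, the last holds). Time passes only in rows, so rows that repeat a pose let the fingers close. It gives the time, the measured TCP pose, the force and the opening at its end, in the units of the state.
- robot.read_state(): the state, without advancing time (a new reading comes with each control period).
- robot.read_camera(name): name is "side" or "top" or "wrist"; returns a dict with "image" (400x640x3 uint8, red, green, blue), "fx", "fy", "cx", "cy" (pixels), "T" (4x4, takes a point from camera to world coordinates); the wrist camera has in their place "mount" (4x4, takes a point from camera to tool coordinates, whose origin is the TCP and whose axes are the flange's). Camera axes: x right, y down, z forward; pixel columns grow to the right and rows downward; lengths in m; the calibration is good to about 2 mm. A picture is of the moment at which its call begins: read the wrist's pose just before it. There is no depth.
- robot.close_job(): hands the job in, once; it reports no verdict.
The state is a dict: "t": time; "q": joint angles; "dq": joint speeds; "joint_torque": joint torques, N m; "tool_pos": TCP position; "orientation": TCP orientation; "force": force on the tool from outside, world axes, zero at the start; "wrist_torque": the same for the moment, N m; "opening": finger opening in m.
Only numpy, scipy, OpenCV 4.12 (cv2) and the standard library are available. Lean on these libraries where they do the work, as an engineer would, in place of code of your own. Each camera call takes 0.05 s, during which the arm holds its last target.

TASK

The idler roller of the belt grinder has to be locked for service. Put the loose lock pin, foot down, into the guide hole over the roller, and turn the roller by friction with a fingertip pressed lightly on top of its rubber tyre until the notch that is now hidden in the guard comes to the top and the pin drops fully home in it. Never press hard on the roller or its stand, and leave the beaker, the petri dish and the tape roll standing where they are.

Things in the scene. Friction and masses are not known exactly. Their poses are not given: they have to be found in the camera images.
- stand: fixed grey roller stand, base 190 mm (its x) by 156 mm (its y); origin under the centre of the base, z up. Grey guard and side cheeks reach 110 mm up, 79 mm either side in x. A steel post (14 x 30 mm, 190 mm tall) at x = +87, y = +42 mm carries an arm to the guide block. Stand and roller bear no more than 15 N from the robot
- axle (a point): fixed point of the stand on the roller's axle (along the stand's y), 100 mm above the bench. The roller, radius 65 mm, turns endlessly either way with a bearing drag of about 1.5 N at the rim (a touch under 3 N slips). The axle is sprung: it gives downward after 1 N with 4 N per mm, up to 7 mm. The turning angle is not measured
- tyre_top (a point): fixed point of the stand at the nominal top of the black rubber tyre: 165 mm above the bench, stand x = 0, y = -30 mm; axes like the stand's. The tyre reaches from stand y = -60 to +22 mm. It is worn oval: as it turns, its top stands up to 3 mm higher or lower than this, twice a turn. Stroke along the stand's x here to turn the roller
- rim_top (a point): fixed point of the stand at the top of the roller's steel index rim, 165 mm above the bench, under the guide; the rim runs true and reaches from stand y = +26 to +58 mm. It has one notch, 18 mm wide along the rim and 16 mm deep, which starts out of sight in the guard, 115 to 245 degrees from the top, at an unknown angle
- guide_mouth (a point): centre of the guide hole at its upper face, 195 mm above the bench, at stand x = 0, y = +42 mm; axes like the stand's. Vertical through hole, 15 mm in diameter with a small chamfer, in a steel block 34 x 34 x 25 mm whose underside is 5 mm above the index rim
- pin_head (a point): centre of the lock pin's round knurled head, 22 mm in diameter, 26 mm tall; z up along the pin. Its foot is 53 mm below this point. The steel pin (90 g) starts upright in its aluminium rest block (60 x 60 x 20 mm), foot on the bench. In the guide on the plain rim this point is 218 mm above the bench; fully home, head resting on the guide block, 208 mm
- pin_foot (a point): centre of the lock pin's foot; the shank is 12 mm in diameter and 40 mm long, its end chamfered 2.5 mm
- beaker: clear beaker, 52 mm wide, 66 mm tall, to be left alone; origin under its centre
- petri: clear petri dish, 60 mm wide, 14 mm tall, to be left alone; origin under its centre
- tape_roll: roll of masking tape lying flat, 67 mm wide, 18 mm tall, to be left alone; origin under its centre

How it is judged:
By the outcome, as a careful person would: the job done as asked, in the order asked, and still so for the second after the job is handed in, with the robot touching nothing.
It also fails if it takes over 72 s, if anything falls off the work surface, if the arm or the gripper's body presses on something with over 40 N, if the wrist force passes 120 N, or if a joint passes its speed limit or range.

## Working session

There is one attempt and no reset: what is moved stays moved. The work goes in short steps, Python scripts to look and compute and a tool call to move; the robot and the scene stay as the last step left them, time stands still between calls to the robot, and variables do not carry over. Pictures are saved under pics/ and viewed, and the job is handed in when it is done.

Besides the shell and the picture viewer there is one more tool, called after ">>>" in YAML: its name, and indented under it one key for each argument. drive_tool: Moves the arm, as the interface text tells. Its arguments: {"type":"object","properties":{"increments":{"type":"array"},"squeeze":{"type":"number"}},"required":["increments"]}

```bash
ls; mkdir -p pics; python3 - <<'E'
from plant import robot
import cv2,numpy as np
print(robot.read_state())
print(robot.tip_extent)
for n in ["side","top","wrist"]:
    c=robot.read_camera(n)
    cv2.imwrite(f"pics/{n}0.png",c["image"][:,:,::-1])
    print(n,c["fx"],c["fy"],c["cx"],c["cy"],np.round(c.get("T",c.get("mount")),4).tolist())
E
```

```text
pics
{'t': 0.0, 'q': array([ 1.07959042e+00,  1.31115990e-01,  1.48925220e+00,  2.49411263e-05,
        1.52298966e+00, -8.53754078e-02]), 'dq': array([-0.00176359, -0.00114537, -0.00047299,  0.00073912,  0.00040173,
        0.00072687]), 'joint_torque': array([-1.17454092e-03, -5.59886241e+01, -4.91736031e+01,  7.64681166e-02,
        3.62691621e-02, -1.56430160e-04]), 'tool_pos': array([0.23658703, 0.55083448, 0.24262925]), 'orientation': array([-6.33007099e-01, -3.07662092e+00,  2.64677064e-03]), 'force': array([-0.4008344 , -0.19862191, -0.62350056]), 'wrist_torque': array([ 0.04372082,  0.00510938, -0.04634108]), 'opening': 0.09282458395183435}
0.025
side 472.9722619836841 472.9722619836841 321.6110323473411 193.51836829870777 [[0.9969, -0.0274, 0.0742, 0.4894], [-0.0781, -0.4907, 0.8678, -0.7244], [0.0126, -0.8709, -0.4913, 0.672], [0.0, 0.0, 0.0, 1.0]]
top 421.18425842343953 421.18425842343953 324.57079242125195 200.38166131765004 [[0.0019, -0.9977, 0.0679, 0.4627], [-0.9999, -0.0027, -0.0122, 0.2319], [0.0123, -0.0678, -0.9976, 1.3498], [0.0, 0.0, 0.0, 1.0]]
wrist 305.7365937120407 305.7365937120407 319.33830334082495 197.92522987513684 [[0.0008, -0.9655, -0.2604, 0.0717], [1.0, 0.0008, 0.0001, 0.0004], [0.0001, -0.2604, 0.9655, -0.1396], [0.0, 0.0, 0.0, 1.0]]
```

View pics/side0.png

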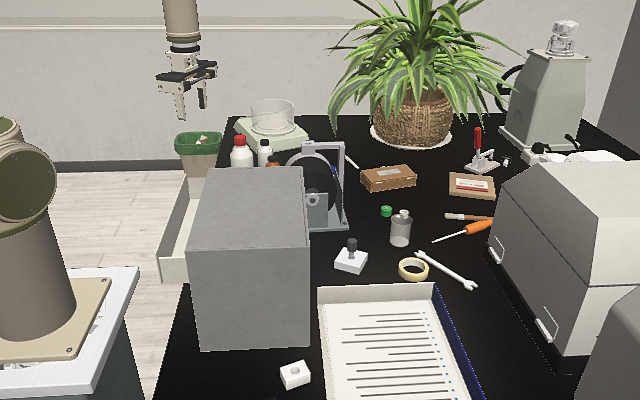

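View pics/top0.png

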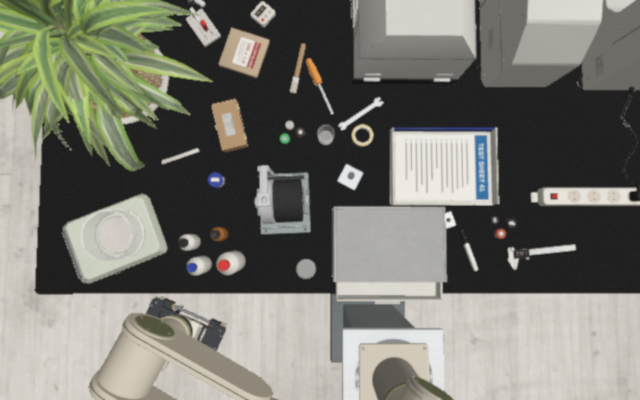

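View pics/wrist0.png

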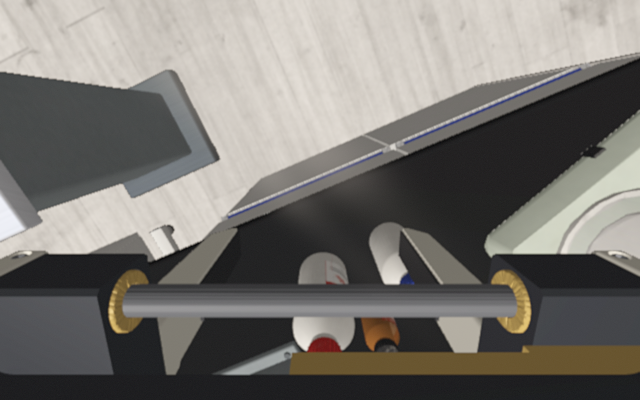

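```bash
python3 - <<'E'
import cv2
a=cv2.imread("pics/top0.png"); 
cv2.imwrite("pics/top_c.png",cv2.resize(a[150:250,230:380],None,fx=5.3,fy=5.3,interpolation=cv2.INTER_CUBIC))
cv2.imwrite("pics/top_d.png",cv2.resize(a[100:200,270:400],None,fx=6,fy=6,interpolation=cv2.INTER_CUBIC))
a=cv2.imread("pics/side0.png")
cv2.imwrite("pics/side_c.png",cv2.resize(a[130:290,270:450],None,fx=3.7,fy=3.7,interpolation=cv2.INTER_CUBIC))
E
```

```text
(no output)
```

View pics/top_c.png

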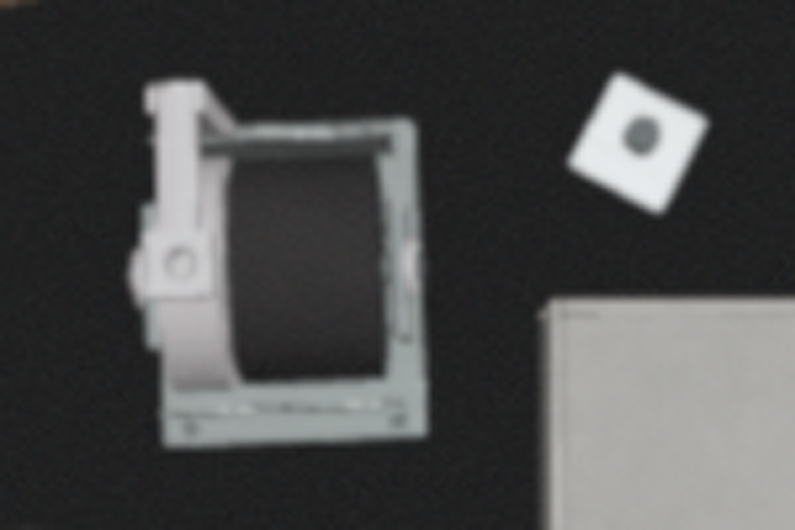

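View pics/top_d.png

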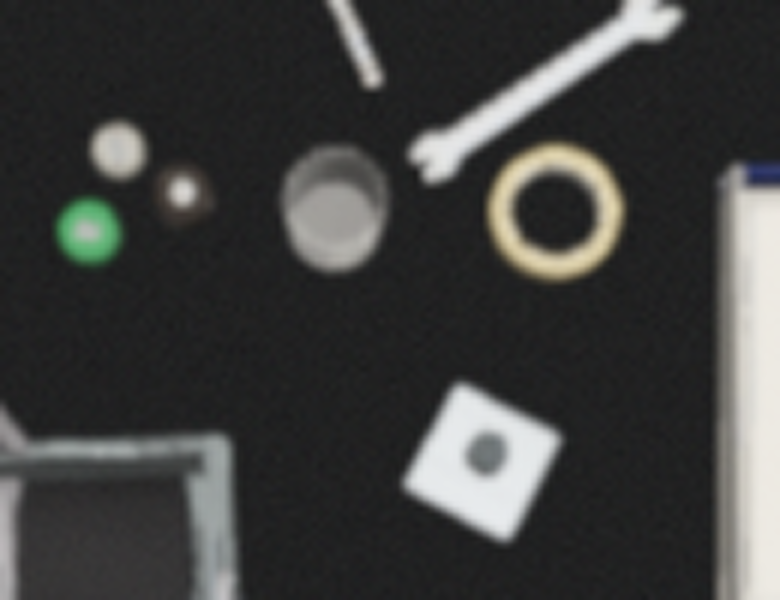

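View pics/side_c.png

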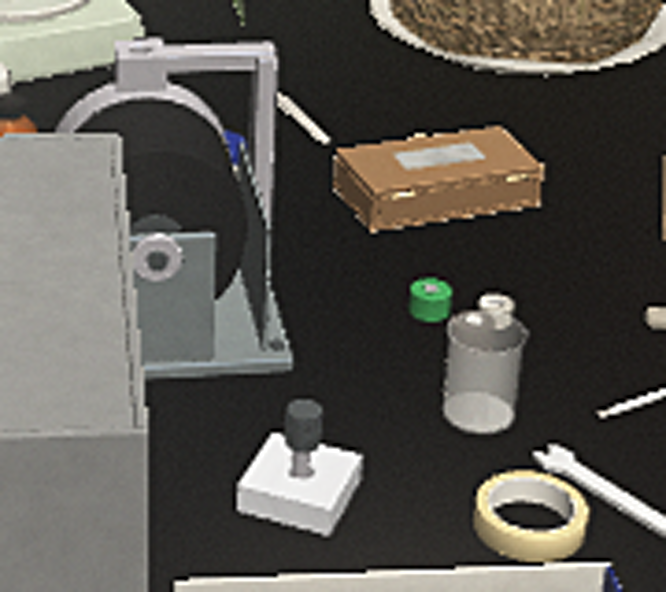

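```bash
cat > h.py <<'E'
import numpy as np,cv2
C={"side":(472.97226,321.61103,193.51837,[[0.9969,-0.0274,0.0742,0.4894],[-0.0781,-0.4907,0.8678,-0.7244],[0.0126,-0.8709,-0.4913,0.672]]),
"top":(421.18426,324.57079,200.38166,[[0.0019,-0.9977,0.0679,0.4627],[-0.9999,-0.0027,-0.0122,0.2319],[0.0123,-0.0678,-0.9976,1.3498]])}
def ray(n,u,v):
    f,cx,cy,T=C[n];T=np.array(T)
    return T[:,3],T[:,:3]@np.array([(u-cx)/f,(v-cy)/f,1])
def at(n,u,v,z):
    o,d=ray(n,u,v);return np.round(o+d*(z-o[2])/d[2],4)
def proj(n,p):
    f,cx,cy,T=C[n];T=np.array(T);q=T[:,:3].T@(np.array(p)-T[:,3]);return np.round([cx+f*q[0]/q[2],cy+f*q[1]/q[2]],1)
def tri(a,b):
    o1,d1=ray("top",*a);o2,d2=ray("side",*b)
    s=np.linalg.lstsq(np.c_[d1,-d2],o2-o1,rcond=None)[0]
    p,q=o1+d1*s[0],o2+d2*s[1];return np.round((p+q)/2,4),np.linalg.norm(p-q)
E
python3 - <<'E'
from h import *
t=lambda u,v:(230+u/5.3,150+v/5.3)
s=lambda u,v:(270+u/3.7,130+v/3.7)
print("mouth top",at("top",*t(181,263),.195),"side",at("side",*s(145,46),.195), tri(t(181,263),s(145,46)))
print("pin top",at("top",351,175.5,.066),"side top of head",at("side",*s(304,406),.066), tri((351,175.5),s(304,406)))
for n,u in dict(bl=(163,447),br=(428,436),tr=(413,120)).items(): print(n,at("top",*t(*u),.012))
print("base side corner far", at("side",*s(292,365),.0))
print("box", tri(t(545,300),s(120,135)))
for u in [(615,72),(708,124),(660,214),(570,163)]: print("rest",at("top",*t(*u),.02))
print("petri",at("top",306,268.5,.014),"beaker",at("top",325.5,134,.0),"tape",at("top",362.5,135,.018))
print("post top",at("top",*t(190,85),.19))
E
```

```text
mouth top [0.5429 0.3836 0.195 ] side [0.5506 0.3828 0.195 ] (array([0.5468, 0.3836, 0.1945]), np.float64(0.007630174600527255))
pin top [0.6269 0.1352 0.066 ] side top of head [0.6325 0.1335 0.066 ] (array([0.6299, 0.1349, 0.0648]), np.float64(0.005692248411976334))
bl [0.4456 0.4171 0.012 ]
br [0.4525 0.2591 0.012 ]
tr [0.6425 0.2689 0.012 ]
base side corner far [0.6464 0.2763 0.    ]
box (array([0.5243, 0.1958, 0.2195]), np.float64(0.0026457223315103293))
rest [0.6709 0.1475 0.02  ]
rest [0.6396 0.0916 0.02  ]
rest [0.5853 0.1206 0.02  ]
rest [0.6158 0.1745 0.02  ]
petri [0.3389 0.2735 0.014 ] beaker [0.7706 0.2128 0.    ] tape [0.7638 0.0944 0.018 ]
post top [0.6366 0.3806 0.19  ]
```

>>> drive_tool:
  increments:
    - [0, 0, 0, 1.5, 0, 0, 0]
    - [0, 1, -1, 2.5, 0, 0, 0.1]
    - [0, 15.7, -16.6, 2.5, 0, 0, 0.455]
    - [0, 15.7, -16.6, 2.5, 0, 0, 0.455]
    - [0, 15.7, -16.6, 2.5, 0, 0, 0.455]
    - [0, 15.7, -16.6, 2.5, 0, 0, 0.455]
    - [0, 15.7, -16.6, 2.5, 0, 0, 0.455]
    - [0, 15.7, -16.6, 2.5, 0, 0, 0.455]
    - [0, 15.7, -16.6, 2.5, 0, 0, 0.455]
    - [0, 15.7, -16.6, 2.5, 0, 0, 0.455]
    - [0, 15.7, -16.6, 2.5, 0, 0, 0.455]
    - [0, 15.7, -16.6, 2.5, 0, 0, 0.455]
    - [0, 15.7, -16.6, 2.5, 0, 0, 0.455]
    - [0, 15.7, -16.6, 2.5, 0, 0, 0.455]
    - [0, 15.7, -16.6, 2.5, 0, 0, 0.455]
    - [0, 15.7, -16.6, 2.5, 0, 0, 0.455]
    - [0, 15.7, -16.6, 2.5, 0, 0, 0.455]
    - [0, 15.7, -16.6, -2, 0, 0, 0.455]
    - [0, 15.7, -16.6, -2, 0, 0, 0.455]
    - [0, 15.7, -16.6, -2, 0, 0, 0.455]

```text
t: 1.82
tool_pos: [0.6275, 0.1375, 0.1904]
orientation: [0.079, -3.138, -0.001]
force: [0.3, 0.6, -1.5]
opening: 0.0934
```

```bash
cat >> h.py <<'E'
def wcap(name):
    from plant import robot
    from scipy.spatial.transform import Rotation as R
    import json
    s=robot.read_state()
    c=robot.read_camera("wrist")
    Tt=np.eye(4);Tt[:3,:3]=R.from_rotvec(s["orientation"]).as_matrix();Tt[:3,3]=s["tool_pos"]
    T=Tt@np.array(c["mount"])
    C["wrist"]=(c["fx"],c["cx"],c["cy"],T[:3].tolist())
    json.dump(C["wrist"],open(f"pics/{name}.json","w"))
    cv2.imwrite(f"pics/{name}.png",c["image"][:,:,::-1])
    print(s["t"],s["tool_pos"],s["force"])
def wload(name):
    import json
    C["wrist"]=json.load(open(f"pics/{name}.json"))
E
python3 -c "
from h import *
wcap('w1')
print(proj('wrist',[.629,.135,.066]))"
```

```text
1.8167 [0.62749192 0.13752678 0.19044596] [ 0.33100156  0.57872126 -1.477918  ]
[316.1 200.2]
```

View pics/w1.png

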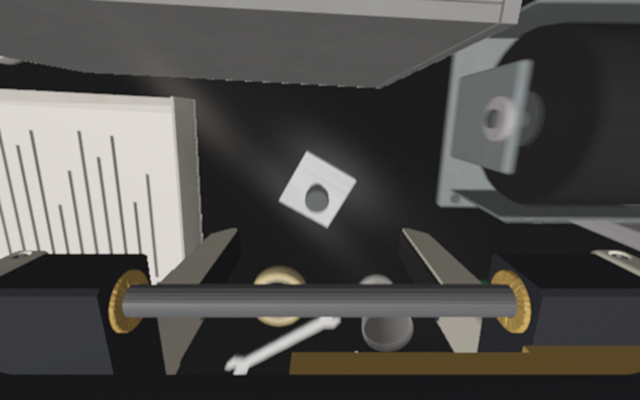

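```bash
python3 - <<'E'
from h import *
wload('w1')
a=cv2.imread("pics/w1.png")
cv2.imwrite("pics/w1c.png",cv2.resize(a[140:240,260:380],None,fx=6,fy=6,interpolation=cv2.INTER_CUBIC))
print(at('wrist',317,196,.066))
E
```

```text
[0.6251 0.1356 0.066 ]
```

View pics/w1c.png

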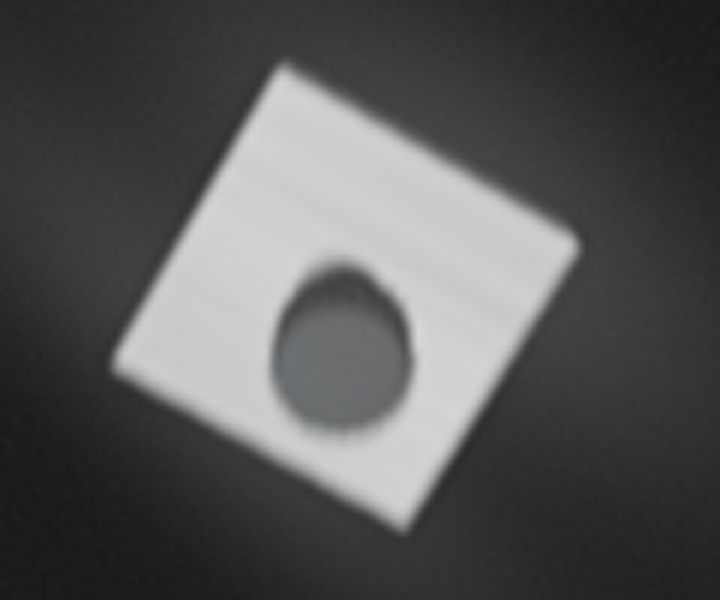

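>>> drive_tool:
  increments:
    - [0, 0.04, 0, -1.5, 0, 0, 0]
    - [0, 0.04, 0, -3, 0, 0, 0]
    - [0, 0.04, 0, -4.4, 0, 0, 0]
    - [0, 0.04, 0, -5.1, 0, 0, 0]
    - [0, 0.04, 0, -5.1, 0, 0, 0]
  squeeze: 15

```text
t: 2.28
tool_pos: [0.6261, 0.1371, 0.0613]
orientation: [0.079, -3.132, 0.001]
force: [-1.2, 0.7, -1.0]
opening: 0.0931
```

```bash
python3 -c "
from h import *
wcap('w2')
print(proj('wrist',[.630,.1355,.066]))"
```

```text
2.2833 [0.62605537 0.13714496 0.06131148] [-1.20065267  0.67599259 -0.99667623]
[315.1 274.8]
```

View pics/w2.png

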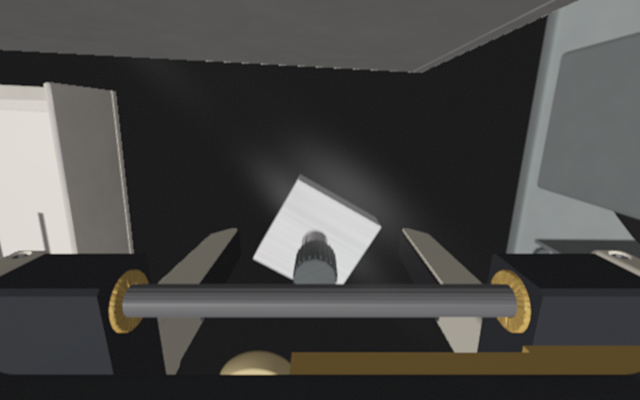

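>>> drive_tool:
  increments:
    - [0, 0.16, -0.06, 0.12, 0, 0, 0]
    - [0, 0.16, -0.06, 0.12, 0, 0, 0]
    - [1, 0.16, -0.06, 0.12, 0, 0, 0]
    - [1, 0.16, -0.06, 0.12, 0, 0, 0]
    - [1, 0.16, -0.06, 0.12, 0, 0, 0]
    - [1, 0.16, -0.06, 0.12, 0, 0, 0]
    - [1, 0.16, -0.06, 0.12, 0, 0, 0]
    - [1, 0.16, -0.06, 0.12, 0, 0, 0]
    - [1, 0.16, -0.06, 0.12, 0, 0, 0]
    - [1, 0.16, -0.06, 0.12, 0, 0, 0]
  squeeze: 15

```text
t: 3.17
tool_pos: [0.6342, 0.1348, 0.069]
orientation: [0.077, -3.14, 0.0]
force: [-0.3, -0.8, -0.4]
opening: 0.0441
```

>>> drive_tool:
  increments:
    - [0.52, -0.16, 0.02, -0.16, 0, 0, 0]
    - [0.52, -0.16, 0.02, -0.16, 0, 0, 0]
    - [0.52, -0.16, 0.02, -0.16, 0, 0, 0]
    - [1, -0.16, 0.02, -0.16, 0, 0, 0]
    - [1, -0.16, 0.02, -0.16, 0, 0, 0]
    - [1, -0.16, 0.02, -0.16, 0, 0, 0]
    - [1, -0.16, 0.02, -0.16, 0, 0, 0]
    - [1, -0.16, 0.02, -0.16, 0, 0, 0]
    - [1, -0.16, 0.02, -0.16, 0, 0, 0]
    - [1, -0.16, 0.02, -0.16, 0, 0, 0]
  squeeze: 20

```text
t: 4.0
tool_pos: [0.6304, 0.1352, 0.0652]
orientation: [-0.077, 3.14, -0.0]
force: [-1.6, 0.1, 0.3]
opening: 0.0212
```

>>> drive_tool:
  increments:
    - [1, 0, 0, 0.8, 0, 0, 0]
    - [1, 0, 0, 2, 0, 0, 0]
    - [1, 0, 0, 3.6, 0, 0, 0]
    - [1, 0, 0, 5.2, 0, 0, 0]
    - [1, 0, 0, 6.8, 0, 0, 0]
    - [1, 0, 0, 8.4, 0, 0, 0]
    - [1, -0.5, 1, 9, 0, 0, 0]
    - [1, -1, 2.4, 9, 0, 0, 0]
    - [1, -1.6, 3.8, 9, 0, 0, 0]
    - [1, -2.2, 5.2, 9, 0, 0, 0]
    - [1, -2.8, 6.6, 9, 0, 0, 0]
    - [1, -3.36, 7.6, 9, 0, 0, 0]
    - [1, -3.36, 7.95, 9, 0, 0, 0]
    - [1, -3.36, 7.95, 9, 0, 0, 0]
    - [1, -3.36, 7.95, 9, 0, 0, 0]

```text
t: 5.25
tool_pos: [0.5464, 0.3338, 0.2898]
orientation: [0.079, -3.14, 0.001]
force: [0.4, -0.6, -2.1]
opening: 0.0211
```

```bash
python3 -c "
from h import *
wcap('w3')
for p in [(.5429,.3836,.195),(.546,.384,.195),(.5506,.3828,.195)]: print(proj('wrist',p))
from plant import robot
print(robot.read_state()['opening'])
c=robot.read_camera('side');cv2.imwrite('pics/side3.png',c['image'][:,:,::-1])"
```

```text
5.25 [0.54642007 0.33382634 0.28976344] [ 0.44973307 -0.55403258 -2.05894377]
[381.5 206.9]
[381.6 210.7]
[379.5 216. ]
0.021540929571635704
```

View pics/w3.png

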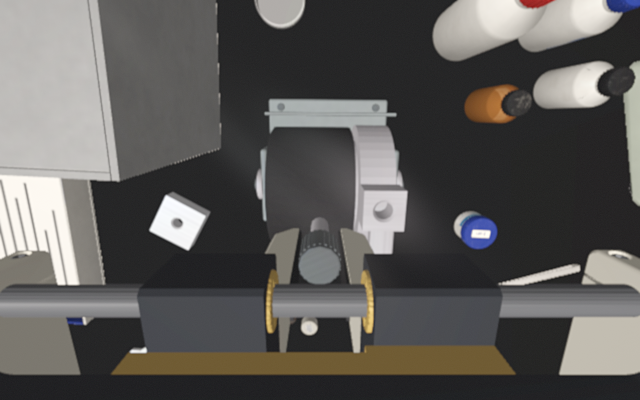

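View pics/side3.png

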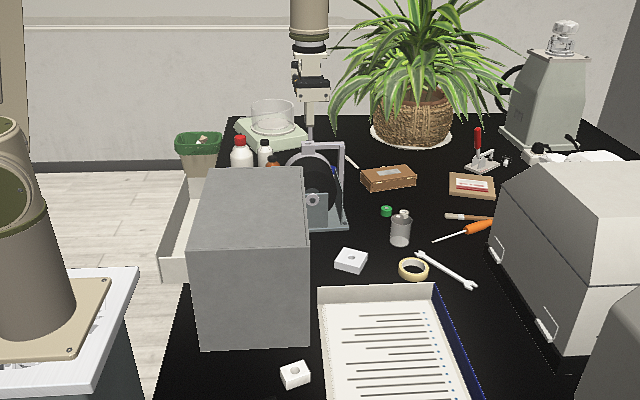

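```bash
python3 - <<'E'
from h import *
a=cv2.imread("pics/w3.png")
cv2.imwrite("pics/w3c.png",cv2.resize(a[170:290,280:420],None,fx=5.5,fy=5,interpolation=cv2.INTER_CUBIC))
E
```

```text
(no output)
```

View pics/w3c.png

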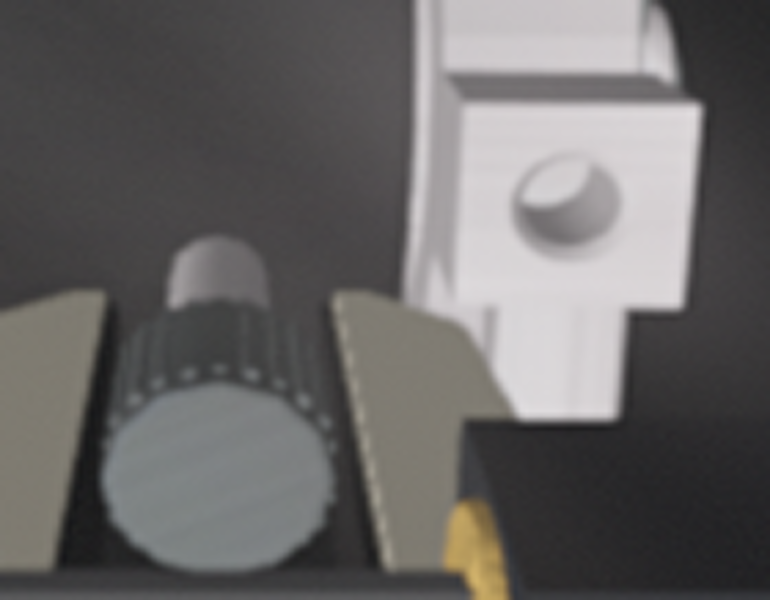

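```bash
python3 - <<'E'
from h import *
wload('w3')
print("hole",at('wrist',382.9,211.1,.195),"head",at('wrist',319.5,265.4,.2906))
h=at('wrist',319.5,265.4,.2906)
print(proj('wrist',[h[0],h[1],.2246]), proj('wrist',[h[0]-.0035,h[1],.2246]),proj('wrist',[h[0]-.006,h[1],.2271]))
print(proj('side',[.5464,.384,.195]))
E
```

```text
hole [0.5463 0.3851 0.195 ] head [0.5471 0.3342 0.2906]
[319.6 221.3] [319.8 216.6] [320.  214.3]
[307.5 142.3]
```

>>> drive_tool:
  increments:
    - [1, -0.03, 1, 0, 0, 0, 0]
    - [1, -0.03, 2.04, 0, 0, 0, 0]
    - [1, -0.03, 2.04, 0, 0, 0, 0]
    - [1, -0.03, 2.04, -0.7, 0, 0, 0]
    - [1, -0.03, 2.04, -0.7, 0, 0, 0]
    - [1, -0.03, 2.04, -0.7, 0, 0, 0]

```text
t: 5.85
tool_pos: [0.5457, 0.3832, 0.2712]
orientation: [0.075, -3.138, 0.003]
force: [-0.5, -0.6, -0.7]
opening: 0.0213
```

```bash
python3 - <<'E'
from h import *
wcap('w4')
a=cv2.imread("pics/w4.png")
cv2.imwrite("pics/w4c.png",cv2.resize(a[170:290,250:390],None,fx=5.5,fy=5,interpolation=cv2.INTER_CUBIC))
from plant import robot
c=robot.read_camera('side')
cv2.imwrite("pics/s4c.png",cv2.resize(c['image'][90:190,250:370,::-1],None,fx=6,fy=6,interpolation=cv2.INTER_CUBIC))
E
```

```text
5.85 [0.54565208 0.38321395 0.27117311] [-0.48014246 -0.64836198 -0.74649554]
```

View pics/w4c.png

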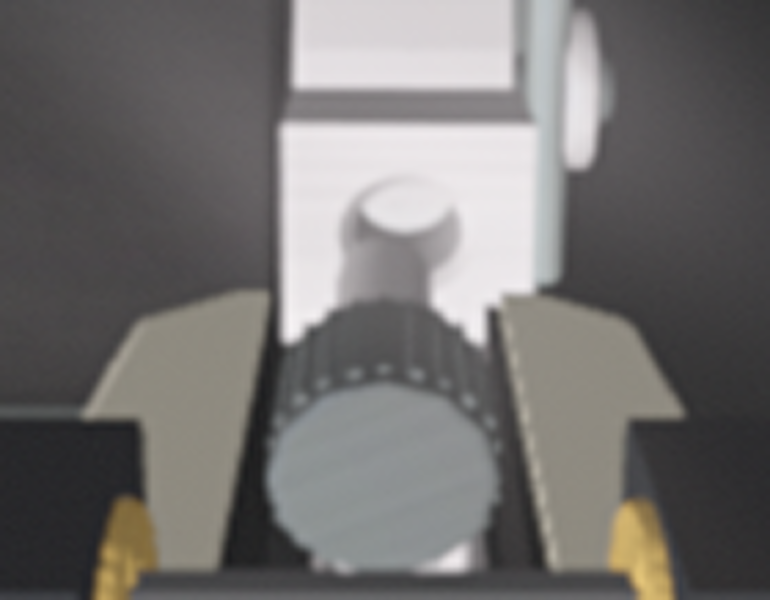

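View pics/s4c.png

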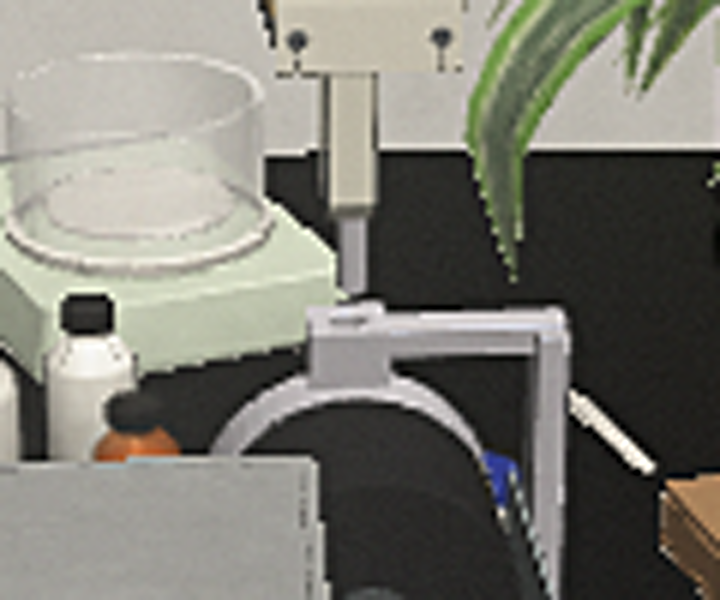

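```bash
python3 - <<'E'
from h import *
wload('w4')
print("hole",at('wrist',250+402/5.5,170+226/5,.195),"head",at('wrist',250+383/5.5,170+477/5,.272))
from plant import robot
print(robot.read_state()['tool_pos'])
E
```

```text
hole [0.5452 0.3861 0.195 ] head [0.5464 0.3836 0.272 ]
[0.54613757 0.38393718 0.27308663]
```

>>> drive_tool:
  increments:
    - [1, -0.04, 0.05, 0, 0, 0, 0]
    - [1, -0.04, 0.05, 0, 0, 0, 0]
    - [1, -0.04, 0.05, -0.3, 0, 0, 0]
    - [1, -0.04, 0.05, -0.5, 0, 0, 0]
    - [1, -0.04, 0.05, -0.6, 0, 0, 0]
    - [1, -0.04, 0.05, -0.7, 0, 0, 0]
    - [1, -0.04, 0.05, -0.7, 0, 0, 0]
    - [1, -0.04, 0.05, -0.7, 0, 0, 0]

```text
t: 6.62
tool_pos: [0.5444, 0.3863, 0.2548]
orientation: [0.077, -3.14, 0.0]
force: [0.1, 0.0, -1.1]
opening: 0.0209
```

>>> drive_tool:
  increments:
    - [1, 0, 0, -0.2, 0, 0, 0]
    - [1, 0, 0, -0.4, 0, 0, 0]
    - [1, 0, 0, -0.6, 0, 0, 0]
    - [1, 0, 0, -0.75, 0, 0, 0]
    - [1, 0, 0, -0.83, 0, 0, 0]
    - [1, 0, 0, -0.83, 0, 0, 0]
    - [1, 0, 0, -0.83, 0, 0, 0]

```text
t: 7.2
tool_pos: [0.5445, 0.3862, 0.2342]
orientation: [0.077, -3.14, 0.0]
force: [-0.5, -0.4, -1.2]
opening: 0.0211
```

>>> drive_tool:
  increments:
    - [0.5, 0, 0, 0, 0, 0, 0]
    - [0.5, 0, 0, 0, 0, 0, 0]
    - [0.5, 0, 0, 0, 0, 0, 0]
    - [0.5, 0, 0, 0, 0, 0, 0]
    - [0.5, 0, 0, 1, 0, 0, 0]
    - [0.5, 0, 0, 2, 0, 0, 0]
    - [0.5, 0, 0, 3, 0, 0, 0]
    - [1, 0, -1.4, 3, 0, 0, 0]
    - [1, 0, -2.88, 3, 0, 0, 0]
    - [1, 0, -2.88, 3, 0, 0, 0]
    - [1, 0, -2.88, 3, 0, 0, 0]
    - [1, 0, -2.88, 3, 0, 0, 0]
  squeeze: 10

```text
t: 8.2
tool_pos: [0.5447, 0.3144, 0.3097]
orientation: [-0.076, 3.14, 0.001]
force: [0.5, 0.3, -0.8]
opening: 0.0172
```

```bash
python3 - <<'E'
from h import *
wcap('w5')
a=cv2.imread("pics/w5.png")
from plant import robot
print(robot.read_state()['opening'])
print(proj('wrist',[.5455,.3858,.231]))
c=robot.read_camera('side')
cv2.imwrite("pics/s5c.png",cv2.resize(c['image'][90:190,250:370,::-1],None,fx=6,fy=6,interpolation=cv2.INTER_CUBIC))
E
```

```text
8.2 [0.5446573  0.31439237 0.30969681] [ 0.52997808  0.32035558 -0.8064709 ]
0.013813589210044655
[413.5 219.8]
```

View pics/w5.png

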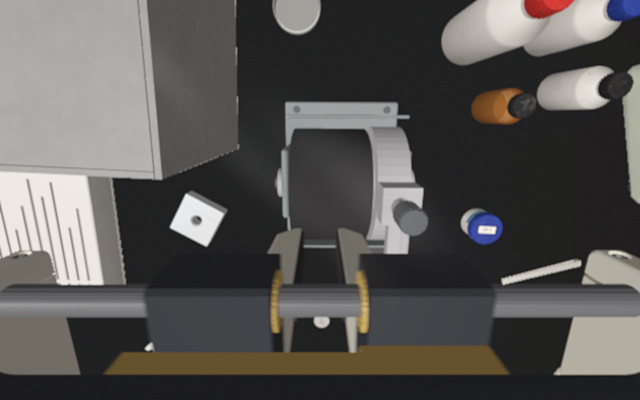

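View pics/s5c.png

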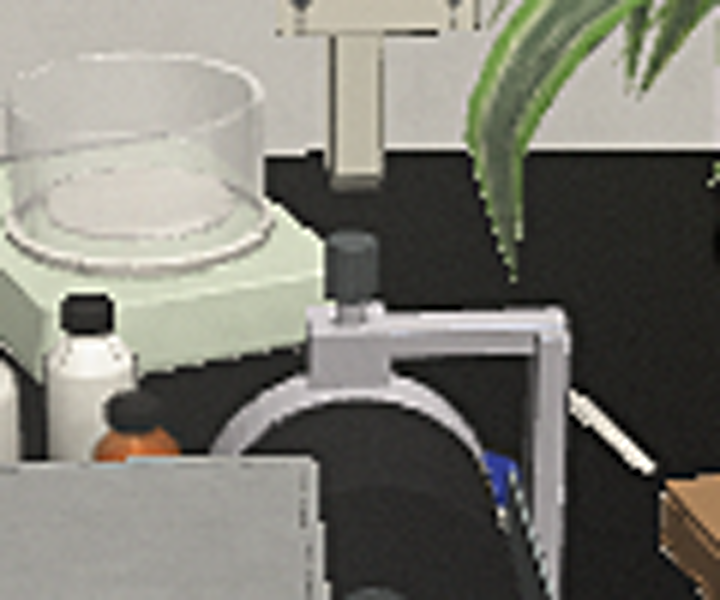

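>>> drive_tool:
  increments:
    - [1, -0.7, -0.03, -1.5, 0, 0, 0]
    - [1, -0.7, -0.03, -3, 0, 0, 0]
    - [1, -0.7, -0.03, -4, 0, 0, 0]
    - [1, -0.7, -0.03, -4.4, 0, 0, 0]
    - [1, -0.7, -0.03, -4.4, 0, 0, 0]
    - [1, -0.7, -0.03, -4.4, 0, 0, 0]
    - [1, -0.7, -0.03, -4.4, 0, 0, 0]

```text
t: 8.88
tool_pos: [0.5283, 0.3145, 0.202]
orientation: [-0.078, 3.137, 0.002]
force: [0.0, -0.3, -0.3]
opening: 0.0005
```

```bash
python3 - <<'E'
from h import *
wcap('w6')
from plant import robot
print(robot.read_state()['opening'])
E
```

```text
8.8833 [0.52832128 0.31447641 0.20197043] [ 0.03052324 -0.33174437 -0.26877765]
0.0004694432172650835
```

View pics/w6.png

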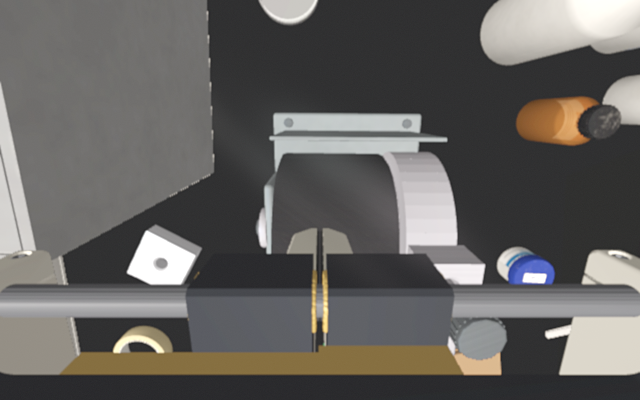

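>>> drive_tool:
  increments:
    - [1, 0, 0, -0.12, 0, 0, 0]
    - [1, 0, 0, -0.24, 0, 0, 0]
    - [1, 0, 0, -0.24, 0, 0, 0]
    - [1, 0, 0, -0.24, 0, 0, 0]

```text
t: 9.27
tool_pos: [0.5271, 0.3135, 0.1934]
orientation: [0.077, -3.141, 0.0]
force: [0.5, 0.6, -0.3]
opening: 0.0005
```

>>> drive_tool:
  increments:
    - [1, 0, 0, -0.04, 0, 0, 0]
    - [1, 0, 0, -0.08, 0, 0, 0]
    - [1, 0, 0, -0.08, 0, 0, 0]

```text
t: 9.52
tool_pos: [0.5271, 0.3135, 0.1913]
orientation: [0.077, -3.141, -0.0]
force: [0.7, 0.1, 1.2]
opening: 0.0005
```

>>> drive_tool:
  increments:
    - [1, 0, 0, -0.03, 0, 0, 0]
    - [1, 0, 0, -0.03, 0, 0, 0]
    - [1, 0, 0, -0.03, 0, 0, 0]

```text
t: 9.77
tool_pos: [0.5272, 0.3136, 0.1909]
orientation: [-0.077, 3.14, 0.0]
force: [0.2, -0.8, 1.5]
opening: 0.0006
```

>>> drive_tool:
  increments:
    - [1, 0, 0, -0.04, 0, 0, 0]
    - [1, 0, 0, -0.04, 0, 0, 0]
    - [1, 0, 0, -0.04, 0, 0, 0]

```text
t: 10.02
tool_pos: [0.5273, 0.3136, 0.1901]
orientation: [-0.077, 3.14, 0.0]
force: [-1.0, 0.0, 3.9]
opening: 0.0007
```

>>> drive_tool:
  increments:
    - [1, 0.13, 0.006, 0.02, 0, 0, 0]
    - [1, 0.26, 0.012, 0.035, 0, 0, 0]
    - [1, 0.4, 0.02, 0.04, 0, 0, 0]
    - [1, 0.4, 0.02, 0.04, 0, 0, 0]

```text
t: 10.35
tool_pos: [0.5381, 0.314, 0.1911]
orientation: [-0.077, 3.14, 0.0]
force: [-1.2, -0.9, 5.8]
opening: 0.0005
```

```bash
python3 - <<'E'
from h import *
wcap('w7')
E
```

```text
10.35 [0.53805811 0.31399599 0.1910777 ] [-1.23151444 -0.93120637  5.84908079]
```

View pics/w7.png

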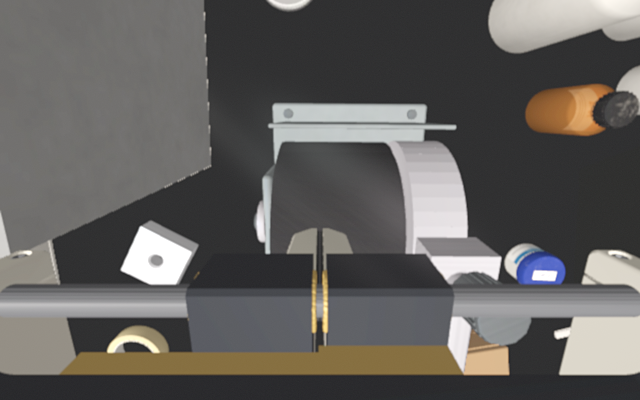

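>>> drive_tool:
  increments:
    - [1, 0.13, 0.006, 0, 0, 0, 0]
    - [1, 0.26, 0.012, 0, 0, 0, 0]
    - [1, 0.4, 0.02, 0, 0, 0, 0]
    - [1, 0.4, 0.02, 0, 0, 0, 0]

```text
t: 10.73
tool_pos: [0.5482, 0.3145, 0.1911]
orientation: [-0.077, 3.139, 0.0]
force: [0.9, -1.0, 5.0]
opening: 0.0002
```

>>> drive_tool:
  increments:
    - [1, 0.13, 0.006, 0, 0, 0, 0]
    - [1, 0.26, 0.012, 0, 0, 0, 0]
    - [1, 0.4, 0.02, 0, 0, 0, 0]
    - [1, 0.4, 0.02, 0, 0, 0, 0]

```text
t: 11.07
tool_pos: [0.558, 0.3149, 0.1908]
orientation: [-0.077, 3.14, 0.0]
force: [0.7, -1.2, 4.8]
opening: 0.0005
```

>>> drive_tool:
  increments:
    - [1, 0.13, 0.006, -0.005, 0, 0, 0]
    - [1, 0.26, 0.012, -0.012, 0, 0, 0]
    - [1, 0.4, 0.02, -0.03, 0, 0, 0]

```text
t: 11.32
tool_pos: [0.5673, 0.3154, 0.1899]
orientation: [0.077, -3.141, 0.0]
force: [-2.3, -1.8, 5.4]
opening: 0.0005
```

```bash
python3 - <<'E'
from h import *
wcap('w8')
E
```

```text
11.3167 [0.56729614 0.3153968  0.18988443] [-2.32307288 -1.83168959  5.37113556]
```

View pics/w8.png

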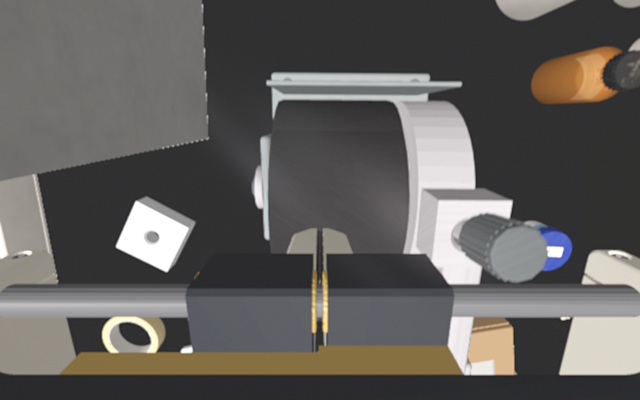

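>>> drive_tool:
  increments:
    - [1, 0, 0, 0.3, 0, 0, 0]
    - [1, -0.7, -0.035, 0.3, 0, 0, 0]
    - [1, -1.6, -0.08, 0.3, 0, 0, 0]
    - [1, -1.6, -0.08, 0.3, 0, 0, 0]
    - [1, -1.6, -0.08, 0.12, 0, 0, 0]
    - [1, -1.6, -0.08, 0.06, 0, 0, 0]
    - [1, -1.6, -0.08, 0.03, 0, 0, 0]
    - [1, -1.6, -0.08, 0.03, 0, 0, 0]

```text
t: 12.03
tool_pos: [0.5275, 0.3134, 0.1901]
orientation: [0.077, -3.14, 0.0]
force: [-0.3, -0.4, -0.1]
opening: 0.0003
```

>>> drive_tool:
  increments:
    - [1, 0, 0, -0.04, 0, 0, 0]
    - [1, 0, 0, -0.05, 0, 0, 0]
    - [1, 0, 0, -0.05, 0, 0, 0]

```text
t: 12.28
tool_pos: [0.5273, 0.3135, 0.1893]
orientation: [0.077, -3.141, 0.0]
force: [-0.3, -0.0, -0.1]
opening: 0.0005
```

>>> drive_tool:
  increments:
    - [1, 0, 0, -0.04, 0, 0, 0]
    - [1, 0, 0, -0.05, 0, 0, 0]
    - [1, 0, 0, -0.05, 0, 0, 0]

```text
t: 12.53
tool_pos: [0.5273, 0.3136, 0.1884]
orientation: [-0.077, 3.14, 0.0]
force: [1.1, -0.2, 1.8]
opening: 0.0004
```

>>> drive_tool:
  increments:
    - [1, 0, 0, -0.02, 0, 0, 0]
    - [1, 0.13, 0.006, 0, 0, 0, 0]
    - [1, 0.26, 0.012, 0.015, 0, 0, 0]
    - [1, 0.4, 0.02, 0.02, 0, 0, 0]

```text
t: 12.87
tool_pos: [0.5374, 0.314, 0.189]
orientation: [-0.077, 3.14, -0.0]
force: [-1.9, -1.6, 5.0]
opening: 0.0002
```

>>> drive_tool:
  increments:
    - [1, 0.13, 0.006, 0, 0, 0, 0]
    - [1, 0.26, 0.012, 0, 0, 0, 0]
    - [1, 0.4, 0.02, 0, 0, 0, 0]

```text
t: 13.12
tool_pos: [0.5477, 0.3144, 0.1889]
orientation: [-0.077, 3.14, -0.0]
force: [-1.2, -1.7, 4.3]
opening: 0.0007
```

>>> drive_tool:
  increments:
    - [1, 0.13, 0.006, -0.01, 0, 0, 0]
    - [1, 0.26, 0.012, -0.02, 0, 0, 0]
    - [1, 0.4, 0.02, -0.025, 0, 0, 0]

```text
t: 13.37
tool_pos: [0.5576, 0.3149, 0.1881]
orientation: [-0.077, 3.14, -0.0]
force: [-1.0, -2.7, 4.9]
opening: 0.0004
```

>>> drive_tool:
  increments:
    - [1, 0.13, 0.006, -0.01, 0, 0, 0]
    - [1, 0.26, 0.012, -0.03, 0, 0, 0]
    - [1, 0.4, 0.02, -0.05, 0, 0, 0]

```text
t: 13.62
tool_pos: [0.5676, 0.3154, 0.1869]
orientation: [-0.077, 3.14, -0.0]
force: [-0.4, -3.6, 5.5]
opening: 0.0005
```

```bash
python3 - <<'E'
from h import *
wcap('w9')
E
```

```text
13.6167 [0.56761257 0.31536238 0.18686868] [-0.3866846  -3.55990956  5.50084443]
```

View pics/w9.png

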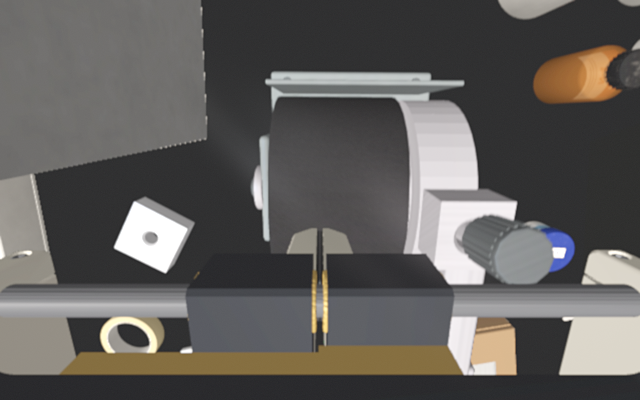

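```bash
python3 - <<'E'
from h import *
a=cv2.imread("pics/w9.png")
cv2.imwrite("pics/w9c.png",cv2.resize(a[60:260,240:500],None,fx=3,fy=3,interpolation=cv2.INTER_CUBIC))
a=cv2.imread("pics/w3.png")
cv2.imwrite("pics/w3d.png",cv2.resize(a[85:245,245:425],None,fx=4,fy=3.7,interpolation=cv2.INTER_CUBIC))
E
```

```text
(no output)
```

View pics/w9c.png

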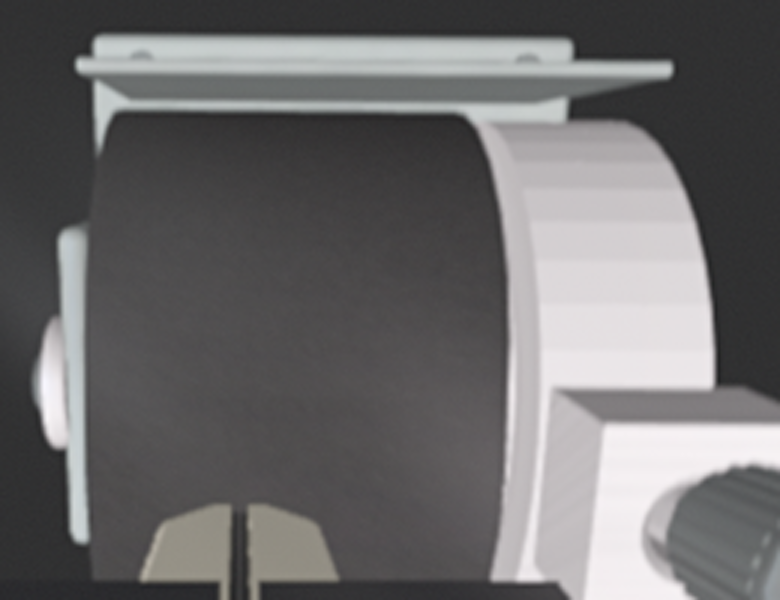

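View pics/w3d.png

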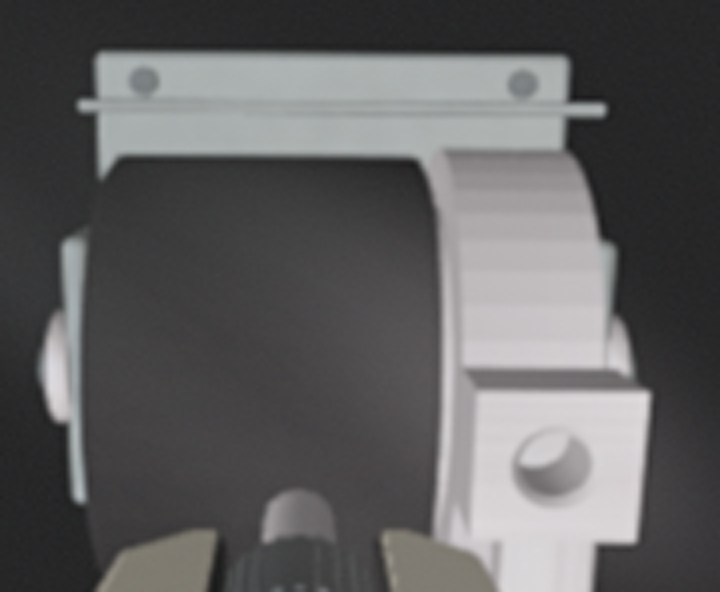

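```bash
python3 - <<'E'
from h import *
wload('w3')
f=lambda u,v:(245+u/4,85+v/3.7)
for (p,q,z) in [((95,52),(570,57),.012),((145,80),(523,83),.012),((478,391),(652,392),.195),((474,541),(637,543),.195)]:
    a=at('wrist',*f(*p),z);b=at('wrist',*f(*q),z);d=b-a;print(a,b,np.degrees(np.arctan2(-d[0],d[1])),np.linalg.norm(d))
wload('w9')
f=lambda u,v:(240+u/3,60+v/3)
for (p,q,z) in [((95,36),(572,41),.012),((142,56),(528,60),.012)]:
    a=at('wrist',*f(*p),z);b=at('wrist',*f(*q),z);d=b-a;print(a,b,np.degrees(np.arctan2(-d[0],d[1])),np.linalg.norm(d))
E
```

```text
[0.4576 0.2634 0.012 ] [0.4514 0.4178 0.012 ] 2.299501840122323 0.15452443172521294
[0.4662 0.2798 0.012 ] [0.4609 0.4034 0.012 ] 2.4553536966893863 0.12371358049947466
[0.5302 0.3688 0.195 ] [0.5287 0.4031 0.195 ] 2.5040508416071074 0.03433278316711303
[0.5643 0.371  0.195 ] [0.5631 0.4044 0.195 ] 2.0576459469482433 0.03342154993413679
[0.4582 0.2643 0.012 ] [0.4521 0.4168 0.012 ] 2.290610042638527 0.15262195123900102
[0.4635 0.2795 0.012 ] [0.4585 0.4035 0.012 ] 2.309062789025685 0.12410076550932311
```

>>> drive_tool:
  increments:
    - [1, 0, 0, 0.3, 0, 0, 0]
    - [1, -0.7, -0.035, 0.3, 0, 0, 0]
    - [1, -1.6, -0.075, 0.3, 0, 0, 0]
    - [1, -1.6, -0.075, 0.25, 0, 0, 0]
    - [1, -1.6, -0.075, 0.1, 0, 0, 0]
    - [1, -1.6, -0.075, 0.04, 0, 0, 0]
    - [1, -1.6, -0.075, 0, 0, 0, 0]
    - [1, -1.6, -0.075, 0, 0, 0, 0]

```text
t: 14.33
tool_pos: [0.5275, 0.3136, 0.1862]
orientation: [0.077, -3.14, 0.0]
force: [0.6, -0.3, 0.2]
opening: 0.0004
```

>>> drive_tool:
  increments:
    - [1, 0, 0, -0.03, 0, 0, 0]
    - [1, 0, 0, -0.03, 0, 0, 0]
    - [1, 0, 0, -0.03, 0, 0, 0]

```text
t: 14.58
tool_pos: [0.5274, 0.3136, 0.1861]
orientation: [-0.077, 3.14, 0.0]
force: [0.3, 0.1, 0.2]
opening: 0.0007
```

>>> drive_tool:
  increments:
    - [1, 0, 0, -0.04, 0, 0, 0]
    - [1, 0.02, 0, -0.04, 0, 0, 0]
    - [1, 0.04, 0, -0.04, 0, 0, 0]

```text
t: 14.83
tool_pos: [0.5279, 0.3137, 0.1852]
orientation: [0.077, -3.14, 0.0]
force: [-2.3, -0.5, 3.7]
opening: 0.0003
```

>>> drive_tool:
  increments:
    - [1, 0.13, 0.004, 0.015, 0, 0, 0]
    - [1, 0.26, 0.008, 0.03, 0, 0, 0]
    - [1, 0.4, 0.012, 0.04, 0, 0, 0]

```text
t: 15.08
tool_pos: [0.5385, 0.3141, 0.1865]
orientation: [-0.077, 3.14, 0.0]
force: [-2.5, -0.4, 4.6]
opening: 0.0006
```

>>> drive_tool:
  increments:
    - [1, 0.13, 0.004, 0, 0, 0, 0]
    - [1, 0.26, 0.008, 0, 0, 0, 0]
    - [1, 0.4, 0.012, 0, 0, 0, 0]

```text
t: 15.33
tool_pos: [0.5488, 0.3145, 0.1867]
orientation: [-0.077, 3.14, 0.001]
force: [-1.7, -1.4, 6.6]
opening: 0.0005
```

>>> drive_tool:
  increments:
    - [1, 0.13, 0.003, 0.01, 0, 0, 0]
    - [1, 0.26, 0.006, 0.02, 0, 0, 0]
    - [1, 0.4, 0.01, 0.02, 0, 0, 0]

```text
t: 15.58
tool_pos: [0.5588, 0.3149, 0.1872]
orientation: [-0.077, 3.14, 0.001]
force: [-2.0, 0.7, 6.5]
opening: 0.0004
```

>>> drive_tool:
  increments:
    - [1, 0.13, 0.003, 0.01, 0, 0, 0]
    - [1, 0.26, 0.006, 0.01, 0, 0, 0]
    - [1, 0.4, 0.01, 0, 0, 0, 0]

```text
t: 15.83
tool_pos: [0.5686, 0.3148, 0.1865]
orientation: [-0.077, 3.14, 0.0]
force: [-0.6, 0.1, 2.4]
opening: 0.0003
```

```bash
python3 - <<'E'
from h import *
wcap('w10')
a=cv2.imread("pics/w10.png")
cv2.imwrite("pics/w10c.png",cv2.resize(a[50:280,240:560],None,fx=2.4,fy=2.4,interpolation=cv2.INTER_CUBIC))
E
```

```text
15.8333 [0.5685723  0.31479081 0.18645204] [-0.55861003  0.07994371  2.37763595]
```

View pics/w10c.png

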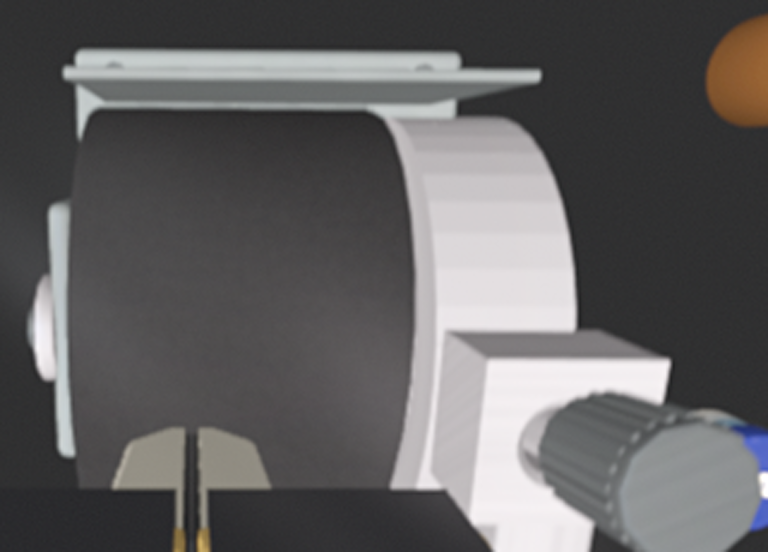

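>>> drive_tool:
  increments:
    - [1, 0, 0, 0.3, 0, 0, 0]
    - [1, -0.7, -0.025, 0.3, 0, 0, 0]
    - [1, -1.6, -0.05, 0.3, 0, 0, 0]
    - [1, -1.6, -0.05, 0.25, 0, 0, 0]
    - [1, -1.6, -0.05, 0.12, 0, 0, 0]
    - [1, -1.6, -0.05, 0.06, 0, 0, 0]
    - [1, -1.6, -0.05, 0.03, 0, 0, 0]
    - [1, -1.6, -0.05, 0.03, 0, 0, 0]

```text
t: 16.55
tool_pos: [0.5287, 0.3136, 0.1877]
orientation: [-0.077, 3.14, 0.0]
force: [-3.4, 0.5, 5.2]
opening: 0.0004
```

>>> drive_tool:
  increments:
    - [1, 0.13, 0.004, 0.025, 0, 0, 0]
    - [1, 0.26, 0.008, 0.045, 0, 0, 0]
    - [1, 0.4, 0.012, 0.06, 0, 0, 0]

```text
t: 16.8
tool_pos: [0.5388, 0.314, 0.1891]
orientation: [-0.077, 3.14, 0.001]
force: [-3.5, 0.1, 4.0]
opening: 0.0008
```

>>> drive_tool:
  increments:
    - [1, 0.13, 0.004, 0.01, 0, 0, 0]
    - [1, 0.26, 0.008, 0.02, 0, 0, 0]
    - [1, 0.4, 0.012, 0.03, 0, 0, 0]

```text
t: 17.05
tool_pos: [0.5486, 0.3143, 0.1897]
orientation: [-0.077, 3.14, 0.001]
force: [-3.1, 1.5, 4.6]
opening: 0.0003
```

```bash
python3 - <<'E'
from h import *
wcap('w11')
a=cv2.imread("pics/w11.png")
cv2.imwrite("pics/w11c.png",cv2.resize(a[50:380,240:560],None,fx=1.8,fy=1.8,interpolation=cv2.INTER_CUBIC))
from plant import robot
c=robot.read_camera('side')
cv2.imwrite("pics/s11c.png",cv2.resize(c['image'][90:190,250:370,::-1],None,fx=6,fy=6,interpolation=cv2.INTER_CUBIC))
E
```

```text
17.05 [0.54862705 0.31429851 0.18973109] [-3.10845492  1.50005311  4.63981279]
```

View pics/w11c.png

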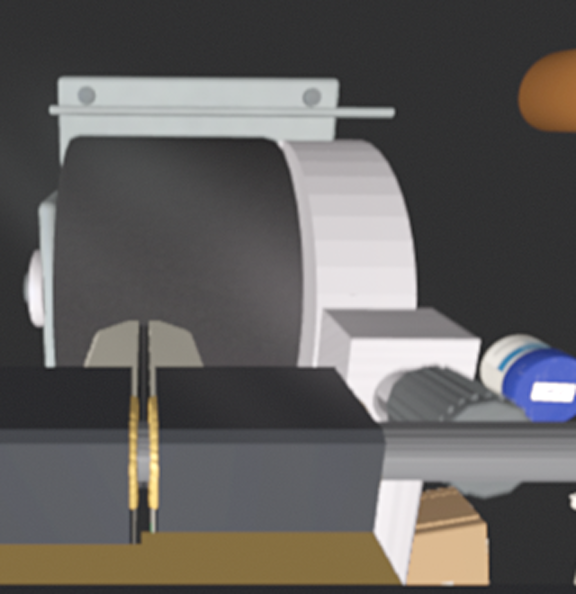

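View pics/s11c.png

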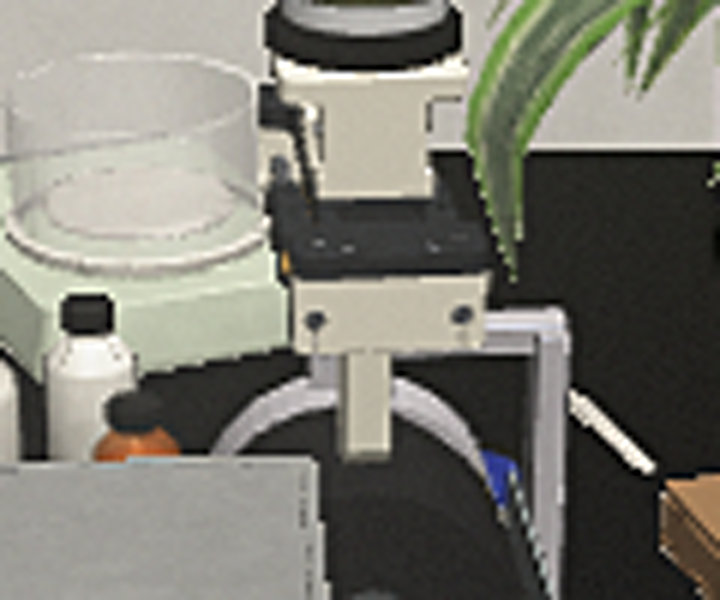

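>>> drive_tool:
  increments:
    - [1, 0.13, 0.005, 0.01, 0, 0, 0]
    - [1, 0.26, 0.01, 0.015, 0, 0, 0]
    - [1, 0.4, 0.016, 0.02, 0, 0, 0]

```text
t: 17.4
tool_pos: [0.5584, 0.3147, 0.1902]
orientation: [-0.078, 3.14, 0.0]
force: [-2.7, 0.5, 5.4]
opening: 0.0003
```

>>> drive_tool:
  increments:
    - [1, 0.13, 0.005, 0.005, 0, 0, 0]
    - [1, 0.26, 0.01, 0, 0, 0, 0]
    - [1, 0.4, 0.016, -0.015, 0, 0, 0]

```text
t: 17.65
tool_pos: [0.5684, 0.3146, 0.1893]
orientation: [0.077, -3.14, 0.001]
force: [-0.6, 0.0, 2.5]
opening: 0.0005
```

```bash
python3 - <<'E'
from h import *
wcap('w12')
a=cv2.imread("pics/w12.png")
cv2.imwrite("pics/w12c.png",cv2.resize(a[50:280,240:560],None,fx=2.4,fy=2.4,interpolation=cv2.INTER_CUBIC))
E
```

```text
17.65 [0.56839417 0.31463774 0.18932855] [-0.63848623  0.00557748  2.49969262]
```

View pics/w12c.png

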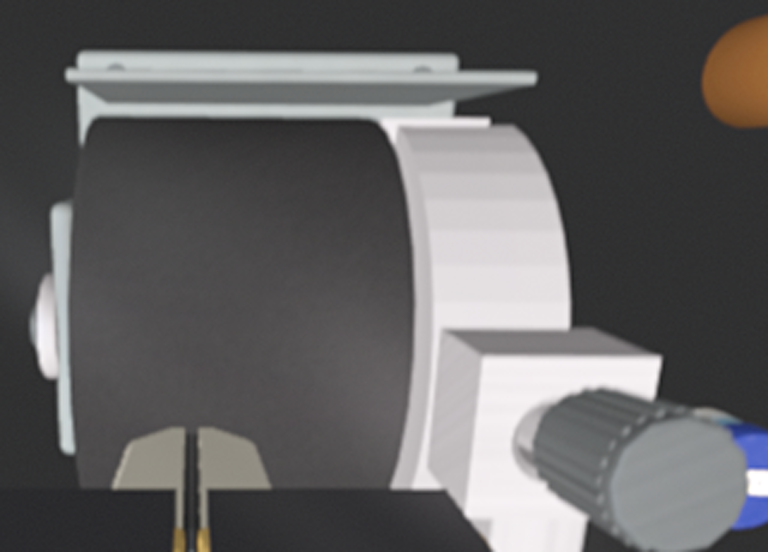

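>>> drive_tool:
  increments:
    - [1, 0, 0, 0.3, 0, 0, 0]
    - [1, -0.7, -0.025, 0.35, 0, 0, 0]
    - [1, -1.6, -0.05, 0.35, 0, 0, 0]
    - [1, -1.6, -0.05, 0.3, 0, 0, 0]
    - [1, -1.6, -0.05, 0.15, 0, 0, 0]
    - [1, -1.6, -0.05, 0.08, 0, 0, 0]
    - [1, -1.6, -0.05, 0.05, 0, 0, 0]
    - [1, -1.6, -0.05, 0.05, 0, 0, 0]

```text
t: 18.37
tool_pos: [0.5285, 0.3136, 0.1908]
orientation: [0.077, -3.14, 0.0]
force: [-0.6, 0.2, 2.7]
opening: 0.0007
```

>>> drive_tool:
  increments:
    - [1, 0.05, 0.002, -0.02, 0, 0, 0]
    - [1, 0.2, 0.006, 0.01, 0, 0, 0]
    - [1, 0.3, 0.01, 0.025, 0, 0, 0]
    - [1, 0.4, 0.013, 0.03, 0, 0, 0]

```text
t: 18.7
tool_pos: [0.5387, 0.314, 0.1918]
orientation: [-0.077, 3.14, 0.0]
force: [-1.7, 1.2, 2.0]
opening: 0.0005
```

>>> drive_tool:
  increments:
    - [1, 0.13, 0.004, 0, 0, 0, 0]
    - [1, 0.26, 0.008, 0, 0, 0, 0]
    - [1, 0.4, 0.013, 0, 0, 0, 0]

```text
t: 18.95
tool_pos: [0.5485, 0.3144, 0.1918]
orientation: [-0.077, 3.14, 0.0]
force: [-1.1, 0.2, 3.1]
opening: 0.0004
```

>>> drive_tool:
  increments:
    - [1, 0.13, 0.004, -0.015, 0, 0, 0]
    - [1, 0.26, 0.008, -0.02, 0, 0, 0]
    - [1, 0.4, 0.013, -0.025, 0, 0, 0]

```text
t: 19.2
tool_pos: [0.5587, 0.3148, 0.1915]
orientation: [-0.077, 3.14, 0.0]
force: [-1.6, 1.1, 5.5]
opening: 0.0004
```

>>> drive_tool:
  increments:
    - [1, 0.13, 0.004, -0.02, 0, 0, 0]
    - [1, 0.26, 0.008, -0.04, 0, 0, 0]
    - [1, 0.4, 0.013, -0.06, 0, 0, 0]

```text
t: 19.45
tool_pos: [0.5689, 0.3152, 0.1902]
orientation: [-0.077, 3.139, 0.001]
force: [-0.0, 0.2, 4.5]
opening: 0.0006
```

```bash
python3 - <<'E'
from h import *
wcap('w13')
a=cv2.imread("pics/w13.png")
cv2.imwrite("pics/w13c.png",cv2.resize(a[50:280,240:560],None,fx=2.4,fy=2.4,interpolation=cv2.INTER_CUBIC))
E
```

```text
19.45 [0.5689081  0.31515885 0.19021728] [-0.02853426  0.24341842  4.47966798]
```

View pics/w13c.png

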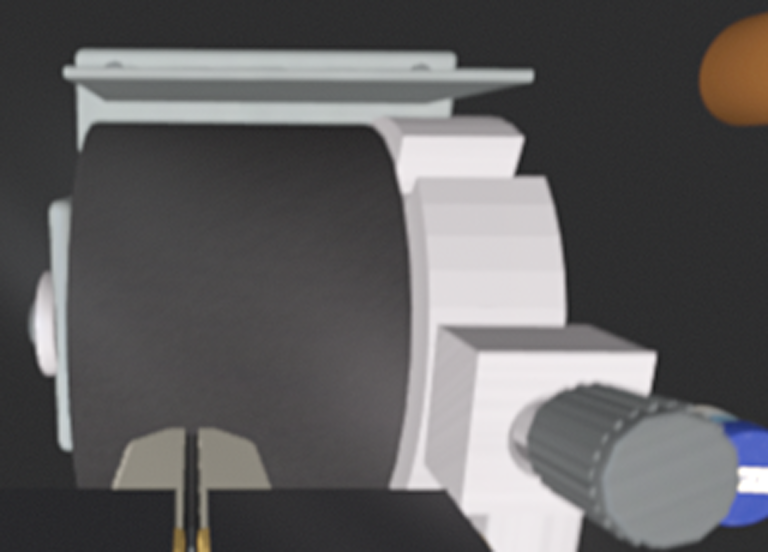

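```bash
python3 - <<'E'
from h import *
wload('w13')
for u,v in [(480,177),(460,117)]:
    o,d=ray('wrist',240+u/2.4,50+v/2.4)
    # intersect cylinder axis along y approx (yaw 2.3)
    c=np.array([.5455,.3858,.1]);ya=np.array([-.0401,.9992,0]);P=np.eye(3)-np.outer(ya,ya)
    a=P@d;b=P@(o-c)
    r=np.roots([a@a,2*a@b,b@b-.065**2]);print(r)
    t=min(r.real);p=o+d*t-c
    print(p, np.degrees(np.arctan2(-p[0],p[2])), p@ya)
E
```

```text
[0.2690471  0.17967037]
[-0.04691754 -0.00290317  0.04490385] 46.25632695869303 -0.001019456793726817
[0.23011258 0.20114363]
[-0.06233138 -0.00066585  0.01851269] 73.45834825807842 0.0018341705308038913
```

>>> drive_tool:
  increments:
    - [1, 0, 0, 0.3, 0, 0, 0]
    - [1, -0.7, -0.025, 0.3, 0, 0, 0]
    - [1, -1.6, -0.055, 0.3, 0, 0, 0]
    - [1, -1.6, -0.055, 0.25, 0, 0, 0]
    - [1, -1.6, -0.055, 0.12, 0, 0, 0]
    - [1, -1.6, -0.055, 0.05, 0, 0, 0]
    - [1, -1.6, -0.055, 0, 0, 0, 0]
    - [1, -1.6, -0.055, 0, 0, 0, 0]

```text
t: 20.17
tool_pos: [0.5289, 0.3137, 0.1901]
orientation: [-0.077, 3.14, 0.001]
force: [-2.7, 0.1, 6.2]
opening: 0.0002
```

>>> drive_tool:
  increments:
    - [1, 0.13, 0.004, 0.02, 0, 0, 0]
    - [1, 0.26, 0.008, 0.035, 0, 0, 0]
    - [1, 0.4, 0.013, 0.045, 0, 0, 0]

```text
t: 20.42
tool_pos: [0.539, 0.3141, 0.1914]
orientation: [-0.077, 3.14, 0.001]
force: [-2.4, -0.2, 6.1]
opening: 0.0006
```

>>> drive_tool:
  increments:
    - [1, 0.13, 0.004, 0, 0, 0, 0]
    - [1, 0.26, 0.008, 0, 0, 0, 0]
    - [1, 0.4, 0.013, -0.01, 0, 0, 0]

```text
t: 20.67
tool_pos: [0.5493, 0.3145, 0.1913]
orientation: [-0.077, 3.139, 0.001]
force: [-1.5, 1.0, 7.5]
opening: 0.0005
```

>>> drive_tool:
  increments:
    - [1, 0.13, 0.004, -0.01, 0, 0, 0]
    - [1, 0.26, 0.008, -0.02, 0, 0, 0]
    - [1, 0.4, 0.013, -0.035, 0, 0, 0]

```text
t: 20.92
tool_pos: [0.5597, 0.3149, 0.1909]
orientation: [-0.077, 3.138, 0.002]
force: [-1.3, 1.3, 8.0]
opening: 0.0
```

>>> drive_tool:
  increments:
    - [1, 0.13, 0.004, 0, 0, 0, 0]
    - [1, 0.26, 0.008, -0.01, 0, 0, 0]
    - [1, 0.4, 0.013, -0.02, 0, 0, 0]

```text
t: 21.17
tool_pos: [0.5695, 0.3153, 0.1901]
orientation: [-0.077, 3.139, 0.002]
force: [-2.3, 0.3, 4.5]
opening: 0.0005
```

```bash
python3 - <<'E'
from h import *
wcap('w14')
a=cv2.imread("pics/w14.png")
cv2.imwrite("pics/w14c.png",cv2.resize(a[50:280,240:560],None,fx=2.4,fy=2.4,interpolation=cv2.INTER_CUBIC))
E
```

```text
21.1667 [0.56945536 0.31529545 0.19011947] [-2.2932736   0.26904304  4.45742116]
```

View pics/w14c.png

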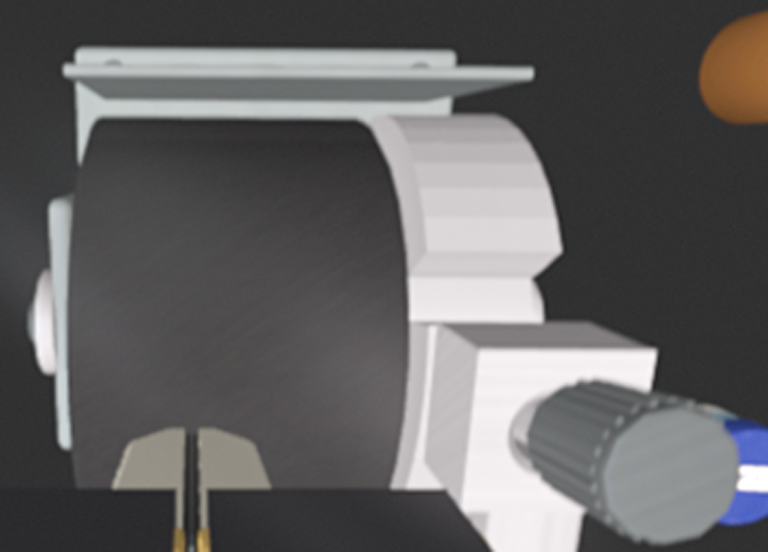

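```bash
python3 - <<'E'
from h import *
wload('w14')
for u,v in [(490,250)]:
    o,d=ray('wrist',240+u/2.4,50+v/2.4)
    c=np.array([.5455,.3858,.1]);ya=np.array([-.0401,.9992,0]);P=np.eye(3)-np.outer(ya,ya)
    a=P@d;b=P@(o-c)
    r=np.roots([a@a,2*a@b,b@b-.065**2])
    t=min(r.real);p=o+d*t-c
    th=np.arctan2(-p[0],p[2]);print(np.degrees(th), p@ya,"center arc mm",th*65-9)
E
```

```text
27.57200332200627 -0.0015638060965868074 center arc mm 22.279445557088543
```

>>> drive_tool:
  increments:
    - [1, 0, 0, 0.3, 0, 0, 0]
    - [1, -0.7, -0.025, 0.3, 0, 0, 0]
    - [1, -1.5, -0.055, 0.3, 0, 0, 0]
    - [1, -1.5, -0.055, 0.25, 0, 0, 0]
    - [1, -1.5, -0.055, 0.12, 0, 0, 0]
    - [1, -1.5, -0.055, 0.05, 0, 0, 0]
    - [1, -1.5, -0.055, 0, 0, 0, 0]
    - [1, -1.5, -0.055, -0.01, 0, 0, 0]

```text
t: 21.88
tool_pos: [0.5315, 0.3135, 0.1894]
orientation: [-0.077, 3.14, 0.0]
force: [-2.1, -0.4, 7.0]
opening: 0.0008
```

>>> drive_tool:
  increments:
    - [1, 0.13, 0.004, 0.01, 0, 0, 0]
    - [1, 0.26, 0.008, 0.025, 0, 0, 0]
    - [1, 0.4, 0.013, 0.03, 0, 0, 0]
    - [1, 0.5, 0.016, 0.03, 0, 0, 0]

```text
t: 22.22
tool_pos: [0.5442, 0.314, 0.1903]
orientation: [-0.077, 3.14, 0.001]
force: [-3.2, -0.2, 4.7]
opening: 0.0004
```

Now slower toward the notch.

>>> drive_tool:
  increments:
    - [1, 0.06, 0.002, 0, 0, 0, 0]
    - [1, 0.12, 0.004, -0.005, 0, 0, 0]
    - [1, 0.18, 0.006, -0.01, 0, 0, 0]
    - [1, 0.24, 0.008, -0.015, 0, 0, 0]

```text
t: 22.55
tool_pos: [0.5505, 0.3143, 0.1902]
orientation: [-0.077, 3.139, 0.001]
force: [-0.5, -1.4, 6.5]
opening: 0.0004
```

```bash
python3 - <<'E'
from h import *
wcap('w15')
a=cv2.imread("pics/w15.png")
cv2.imwrite("pics/w15c.png",cv2.resize(a[50:380,240:560],None,fx=1.8,fy=1.8,interpolation=cv2.INTER_CUBIC))
E
```

```text
22.55 [0.55050445 0.31427023 0.19019951] [-0.51577481 -1.44217159  6.5463092 ]
```

View pics/w15c.png

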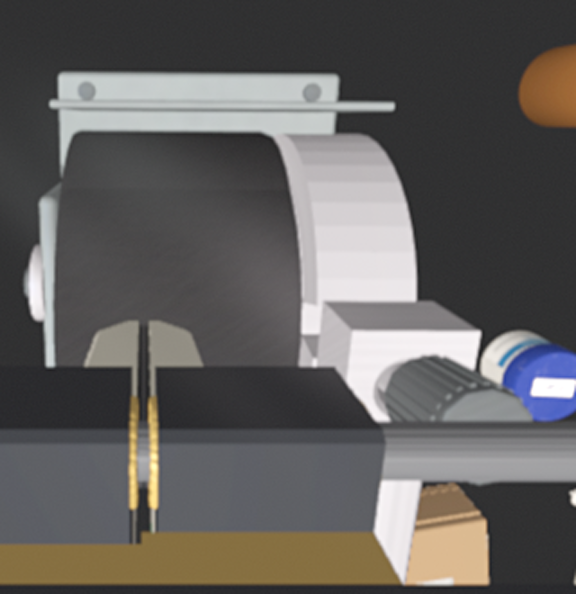

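>>> drive_tool:
  increments:
    - [1, 0.04, 0.002, -0.005, 0, 0, 0]
    - [1, 0.08, 0.003, -0.008, 0, 0, 0]
    - [1, 0.12, 0.004, -0.012, 0, 0, 0]
    - [1, 0.16, 0.005, -0.015, 0, 0, 0]

```text
t: 22.93
tool_pos: [0.5546, 0.3144, 0.19]
orientation: [-0.076, 3.138, 0.001]
force: [-0.6, 0.3, 6.5]
opening: 0.0004
```

>>> drive_tool:
  increments:
    - [1, 0.04, 0.002, -0.003, 0, 0, 0]
    - [1, 0.08, 0.003, -0.006, 0, 0, 0]
    - [1, 0.12, 0.004, -0.01, 0, 0, 0]
    - [1, 0.16, 0.005, -0.015, 0, 0, 0]

```text
t: 23.27
tool_pos: [0.5586, 0.3145, 0.1897]
orientation: [-0.076, 3.138, 0.001]
force: [0.0, 0.2, 6.8]
opening: 0.0006
```

```bash
python3 - <<'E'
from h import *
wcap('w16')
a=cv2.imread("pics/w16.png")
cv2.imwrite("pics/w16c.png",cv2.resize(a[50:380,240:560],None,fx=1.8,fy=1.8,interpolation=cv2.INTER_CUBIC))
E
```

```text
23.2667 [0.55860428 0.31454878 0.18968569] [0.02011371 0.22435608 6.81793566]
```

View pics/w16c.png

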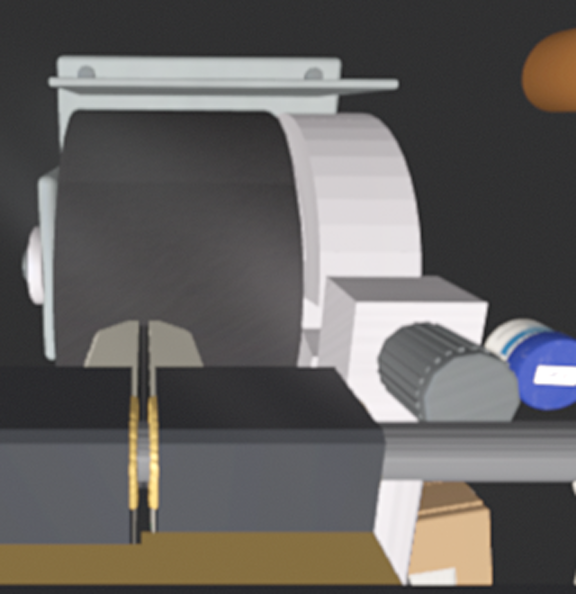

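>>> drive_tool:
  increments:
    - [1, 0, 0, 0.4, 0, 0, 0]
    - [1, 0, 0, 1.4, 0, 0, 0]
    - [1, 0, 0, 2.8, 0, 0, 0]
    - [1, 0, 0, 4, 0, 0, 0]
    - [1, -0.6, 0, 5, 0, 0, 0]
    - [1, -0.6, 0, 5, 0, 0, 0]
    - [1, -0.6, 0, 5, 0, 0, 0]

```text
t: 23.9
tool_pos: [0.5431, 0.3148, 0.3164]
orientation: [-0.077, 3.136, 0.003]
force: [0.3, 0.1, -0.4]
opening: 0.0004
```

```bash
python3 - <<'E'
from h import *
wcap('w17')
from plant import robot
c=robot.read_camera('side');im=c['image'][:,:,::-1]
cv2.imwrite("pics/s17.png",im)
cv2.imwrite("pics/s17c.png",cv2.resize(im[90:190,250:370],None,fx=6,fy=6,interpolation=cv2.INTER_CUBIC))
a=cv2.imread("pics/w17.png")
cv2.imwrite("pics/w17c.png",cv2.resize(a[80:280,240:480],None,fx=3,fy=3,interpolation=cv2.INTER_CUBIC))
c=robot.read_camera('top');cv2.imwrite("pics/t17.png",c['image'][:,:,::-1])
for h in (.221,.231): print(proj('side',[.5455,.3858,h]))
E
```

```text
23.9 [0.54314902 0.31478658 0.31636622] [ 0.311663    0.05406822 -0.4487424 ]
[307.1 132.5]
[307.1 128.7]
```

View pics/s17c.png

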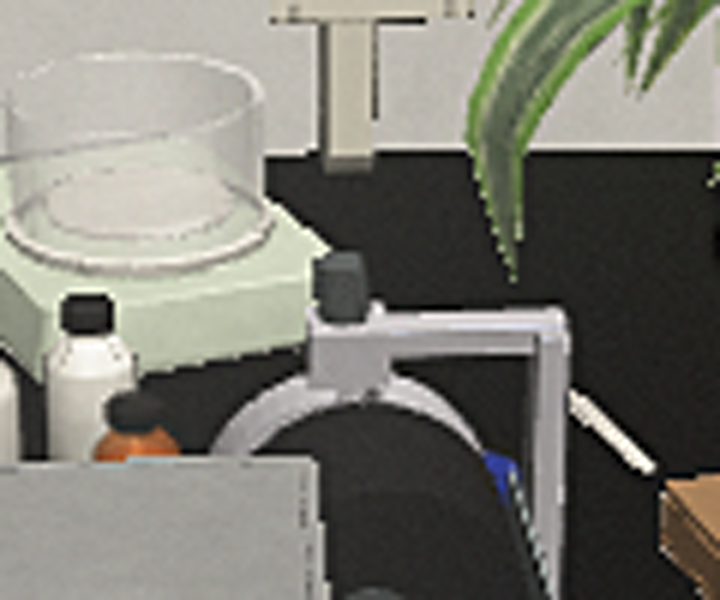

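View pics/w17c.png

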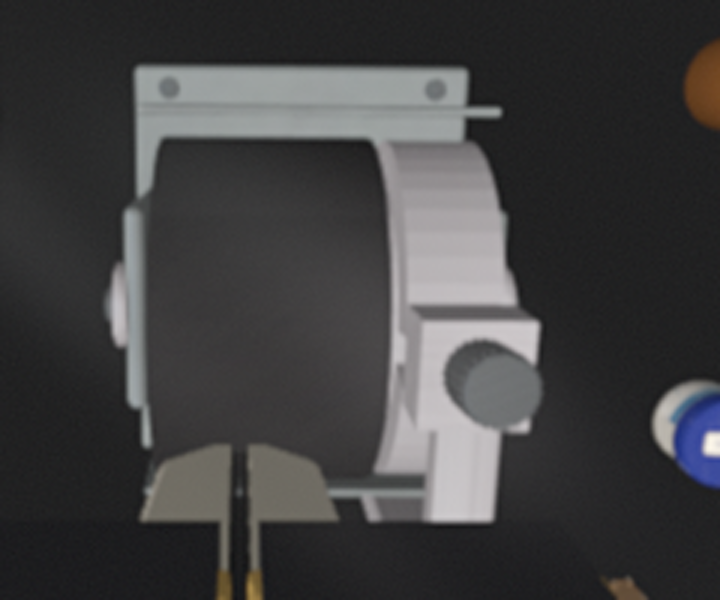

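View pics/t17.png

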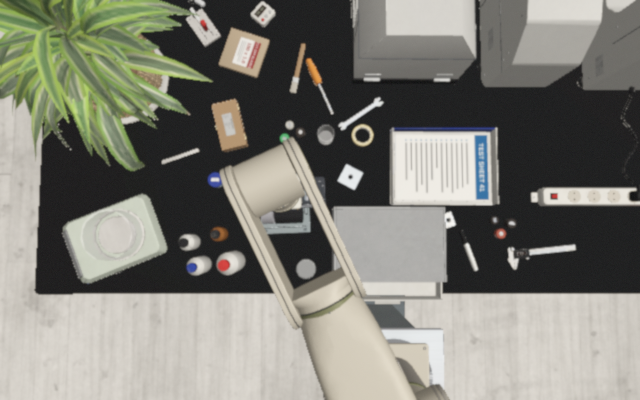

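>>> drive_tool:
  increments:
    - [1, 0.34, 0, -1.5, 0, 0, 0]
    - [1, 0.34, 0, -3, 0, 0, 0]
    - [1, 0.34, 0, -4.2, 0, 0, 0]
    - [1, 0.34, 0, -4.7, 0, 0, 0]
    - [1, 0.34, 0, -4.85, 0, 0, 0]
    - [1, 0.34, 0, -4.88, 0, 0, 0]
    - [1, 0.34, 0, -4.88, 0, 0, 0]

```text
t: 24.63
tool_pos: [0.5504, 0.314, 0.1909]
orientation: [0.077, -3.139, 0.001]
force: [-0.2, 0.3, 0.5]
opening: 0.0007
```

>>> drive_tool:
  increments:
    - [1, 0, 0, -0.03, 0, 0, 0]
    - [1, 0, 0, -0.05, 0, 0, 0]
    - [1, 0, 0, -0.05, 0, 0, 0]

```text
t: 24.88
tool_pos: [0.5508, 0.3143, 0.1906]
orientation: [-0.077, 3.14, -0.0]
force: [-1.1, -2.0, 3.8]
opening: 0.0004
```

>>> drive_tool:
  increments:
    - [1, -0.04, -0.001, 0, 0, 0, 0]
    - [1, -0.08, -0.002, 0, 0, 0, 0]
    - [1, -0.12, -0.004, 0, 0, 0, 0]
    - [1, -0.12, -0.004, 0, 0, 0, 0]

```text
t: 25.22
tool_pos: [0.5478, 0.3142, 0.1906]
orientation: [-0.077, 3.14, 0.0]
force: [1.7, -2.4, 3.1]
opening: 0.0005
```

```bash
python3 - <<'E'
from h import *
wcap('w18')
a=cv2.imread("pics/w18.png")
cv2.imwrite("pics/w18c.png",cv2.resize(a[190:330,400:560],None,fx=4.5,fy=4,interpolation=cv2.INTER_CUBIC))
a=cv2.imread("pics/w16.png")
cv2.imwrite("pics/w16d.png",cv2.resize(a[190:330,400:560],None,fx=4.5,fy=4,interpolation=cv2.INTER_CUBIC))
E
```

```text
25.2167 [0.54784423 0.31420158 0.19060038] [ 1.66619233 -2.36397864  3.12590874]
```

View pics/w18c.png

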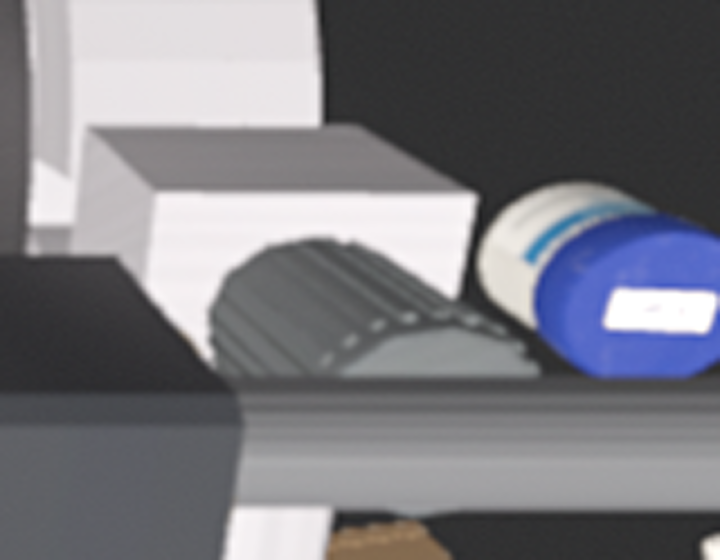

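View pics/w16d.png

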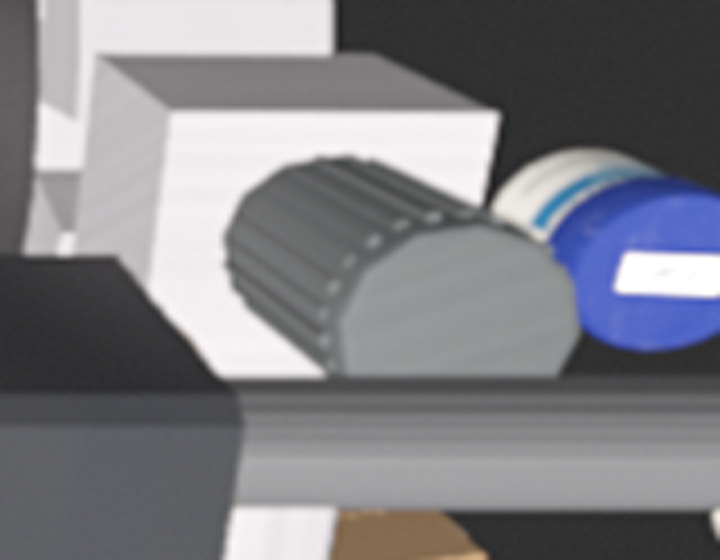

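>>> drive_tool:
  increments:
    - [1, 0, 0, 0.4, 0, 0, 0]
    - [1, 0, 0, 1.4, 0, 0, 0]
    - [1, 0, 0, 2.8, 0, 0, 0]
    - [1, 0, 0, 4, 0, 0, 0]
    - [1, -0.18, 0, 5, 0, 0, 0]
    - [1, -0.18, 0, 5, 0, 0, 0]
    - [1, -0.18, 0, 5, 0, 0, 0]

```text
t: 25.85
tool_pos: [0.5435, 0.3151, 0.3178]
orientation: [-0.078, 3.137, 0.003]
force: [0.6, -0.1, 0.5]
opening: 0.0005
```

```bash
python3 - <<'E'
from h import *
wcap('w19')
from plant import robot
c=robot.read_camera('side');im=c['image'][:,:,::-1]
cv2.imwrite("pics/s19c.png",np.hstack([cv2.resize(x[120:160,290:325],None,fx=10,fy=10,interpolation=cv2.INTER_CUBIC) for x in (cv2.imread('pics/s17.png'),im)]))
a=cv2.imread("pics/w19.png")
cv2.imwrite("pics/w19c.png",cv2.resize(a[80:280,240:480],None,fx=3,fy=3,interpolation=cv2.INTER_CUBIC))
E
```

```text
25.85 [0.54348237 0.31508277 0.31776002] [ 0.6021326  -0.0938438   0.46065016]
```

View pics/s19c.png

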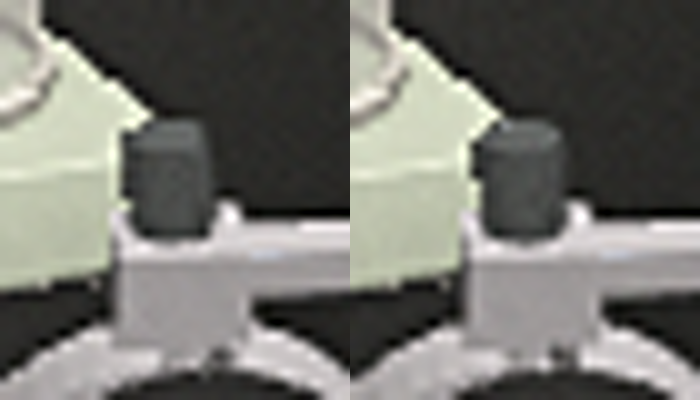

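View pics/w19c.png

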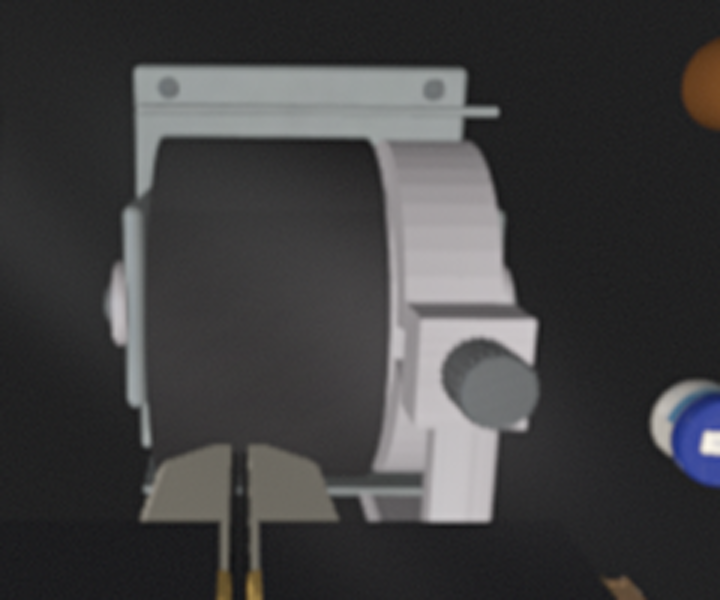

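```bash
python3 - <<'E'
from h import *
wload('w19')
a=cv2.imread("pics/w19.png")
th=np.linspace(0,2*np.pi,60)
out=[]
for hc in (.208,.211,.218):
    im=cv2.resize(a[160:240,370:440],None,fx=5.5,fy=5.5,interpolation=cv2.INTER_CUBIC)
    # align to block corners: estimate hole centre
    for z,col in ((hc-.013,(0,255,0)),(hc+.013,(0,0,255))):
        pts=np.array([proj('wrist',[.5455+.011*np.cos(t),.3858+.011*np.sin(t),z]) for t in th])
        cv2.polylines(im,[np.int32((pts-[370,160]+.5)*5.5)],True,col,1)
    s=.017;c,sn=np.cos(.04),np.sin(.04)
    pts=np.array([proj('wrist',[.5455+c*x-sn*y,.3858+sn*x+c*y,.195]) for x,y in ((-s,-s),(s,-s),(s,s),(-s,s))])
    cv2.polylines(im,[np.int32((pts-[370,160]+.5)*5.5)],True,(255,0,0),1)
    out.append(im[:, :260] if False else im)
cv2.imwrite("pics/ov.png",cv2.resize(np.hstack(out[:2]),None,fx=1,fy=1))
cv2.imwrite("pics/ov2.png",out[2])
E
```

```text
(no output)
```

View pics/ov.png

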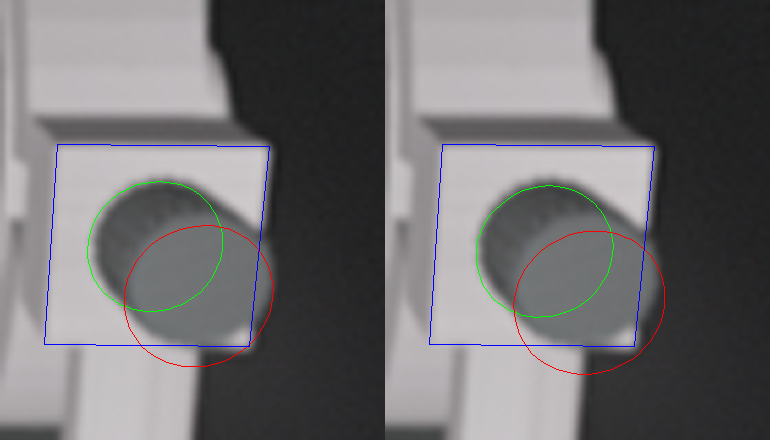

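>>> drive_tool:
  increments:
    - [1, 0.06, 1, 0, 0, 0, 0]
    - [1, 0.06, 2, 0, 0, 0, 0]
    - [1, 0.06, 2.84, 0, 0, 0, 0]
    - [1, 0.06, 2.84, -1, 0, 0, 0]
    - [1, 0.06, 2.84, -2, 0, 0, 0]
    - [1, 0.06, 2.84, -2.4, 0, 0, 0]
    - [1, 0.06, 2.84, -2.6, 0, 0, 0]
    - [1, 0.06, 2.84, -2.6, 0, 0, 0]

```text
t: 26.62
tool_pos: [0.5438, 0.3846, 0.2481]
orientation: [0.077, -3.138, 0.003]
force: [0.8, -0.7, 0.1]
opening: 0.0006
```

>>> drive_tool:
  increments:
    - [1, 0, 0, -0.04, 0, 0, 0]
    - [1, 0, 0, -0.08, 0, 0, 0]
    - [1, 0, 0, -0.08, 0, 0, 0]

```text
t: 26.87
tool_pos: [0.5449, 0.3853, 0.249]
orientation: [-0.077, 3.14, 0.001]
force: [-0.1, 0.3, 0.3]
opening: 0.0003
```

>>> drive_tool:
  increments:
    - [1, 0, 0, -0.04, 0, 0, 0]
    - [1, 0, 0, -0.04, 0, 0, 0]
    - [1, 0, 0, -0.04, 0, 0, 0]

```text
t: 27.12
tool_pos: [0.5446, 0.3853, 0.2474]
orientation: [-0.077, 3.14, 0.0]
force: [0.1, -0.6, 0.5]
opening: 0.0004
```

>>> drive_tool:
  increments:
    - [1, 0, 0, -0.03, 0, 0, 0]
    - [1, 0, 0, -0.03, 0, 0, 0]
    - [1, 0, 0, -0.03, 0, 0, 0]

```text
t: 27.37
tool_pos: [0.5446, 0.3852, 0.2464]
orientation: [-0.077, 3.141, -0.0]
force: [0.4, -0.9, 0.6]
opening: 0.0004
```

>>> drive_tool:
  increments:
    - [1, 0, 0, -0.02, 0, 0, 0]
    - [1, 0, 0, -0.02, 0, 0, 0]
    - [1, 0, 0, -0.02, 0, 0, 0]

```text
t: 27.62
tool_pos: [0.5447, 0.3853, 0.2463]
orientation: [-0.077, 3.14, 0.0]
force: [-0.1, -0.4, 2.9]
opening: 0.0004
```

>>> drive_tool:
  increments:
    - [1, 0, 0, 0.3, 0, 0, 0]
    - [1, 0, 0, 1.5, 0, 0, 0]
    - [1, 0, 0, 3, 0, 0, 0]
    - [1, 0, -1, 3.5, 0, 0, 0]
    - [1, 0, -2.4, 3.5, 0, 0, 0]
    - [1, 0, -2.8, 3.5, 0, 0, 0]
    - [1, 0, -2.8, 3.5, 0, 0, 0]
    - [1, 0, -2.8, 3.5, 0, 0, 0]

```text
t: 28.28
tool_pos: [0.5445, 0.3151, 0.3333]
orientation: [0.075, -3.14, -0.001]
force: [0.0, 0.7, -0.2]
opening: 0.0006
```

```bash
python3 - <<'E'
from h import *
wcap('w20')
from plant import robot
c=robot.read_camera('side');im=c['image'][:,:,::-1]
cv2.imwrite("pics/s20c.png",np.hstack([cv2.resize(im[120:160,290:325],None,fx=10,fy=10,interpolation=cv2.INTER_CUBIC)]))
a=cv2.imread("pics/w20.png");cv2.imwrite("pics/w20c.png",cv2.resize(a[130:290,340:480],None,fx=4,fy=4,interpolation=cv2.INTER_CUBIC))
E
```

```text
28.2833 [0.54451815 0.31507723 0.33326798] [ 0.04820209  0.71287765 -0.22675288]
```

View pics/s20c.png

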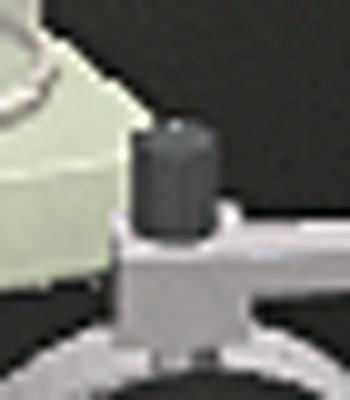

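View pics/w20c.png

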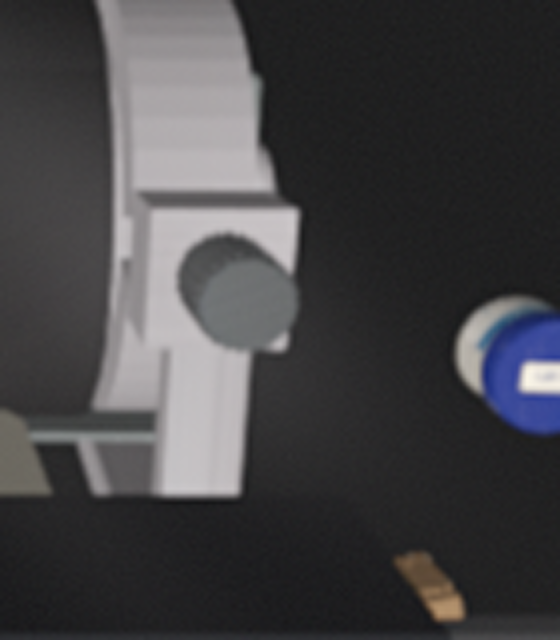

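The pin stands upright with its head seated on the guide block (side view about (308, 144); no gap or shank showing), and nothing is touching it. I'm handing the job in.

```bash
python3 -c "
from plant import robot
print(robot.close_job())"
```

```text
the job is handed in; nothing more can be done
None
```

The lock pin is fully home in the roller's notch, and I handed the job in at about 28 s, within the 72 s limit. The hand-in gives no verdict.

- **Pin in the guide:** I took the pin from its rest block and lowered it foot down into the guide hole. I released it just above the rim, and it stood about 10 mm proud.
- **Turning the roller:** I turned the roller with five full strokes and one part stroke of the closed fingertips on top of the tyre, all in the +x direction. The force readings, taken at the end of each move, were about 2–8 N. The notch came out of the guard during the fourth stroke, and the pin dropped in on the sixth.
- **Correction:** After the drop the pin leaned slightly, because I had turned the roller a little past centre. I turned it back about 3 mm and the pin stood up straight.

**Last checks:**
- A light touch of about 3 N on the pin head met it at 221.3 mm; fully home is 221 mm.
- The side and wrist pictures show the pin upright, with no gap under its head.
- The pin's drop measured in the side view came out at only about 8 mm instead of 10 mm, within the pixel error of that picture. I trusted the touch instead.
- The wrist overlay taken just before the touch fitted the seated height, but suggested a slight remaining tilt within the hole's play.
- In the top picture taken before the correction and the touch, the beaker, petri dish and tape roll looked unmoved. I did not photograph them again, but those last moves stayed over the stand.
- At the end the arm was clear of everything.

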